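# Load the tube feeder and set its count dial

### The job

Load the two aluminium slugs into the feeder's leaning tube magazine, the long one first and the short one on top of it, so that they sit end to end with the long one right down on the bottom. Set the feeder's count dial to two clicks clockwise from its anticlockwise end stop, and leave the fat pipe offcut that stands near the slugs where it is.

Things in the scene. Friction and masses are not known exactly. Their poses are not given: they have to be found in the camera images.
- long_slug_mid (a point): Centre (half-way up) of the long slug: a solid round bar of bare aluminium, 40 mm in diameter and 110 mm long, about 0.37 kg, with small chamfers, standing on end on the bench. Its z axis lies along the slug; either end may go in first.
- short_slug_mid (a point): Centre (half-way up) of the short slug: as the long one but 80 mm long, 40 mm in diameter, about 0.27 kg, standing on end on the bench. Its z axis lies along the slug. The three standing things (two slugs and the offcut) may stand in any order, to the robot's right.
- offcut_mid (a point): Centre (half-way up) of the pipe offcut: a dark steel tube standing on end, 58 mm in diameter and 90 mm high, wall 5 mm. It is too fat for the magazine and stays where it is.
- tube: The feeder's magazine: a fixed round steel tube, closed at the bottom, leaning 30 degrees from vertical with its mouth towards the robot side. Origin: centre of its inner floor; z runs along the tube's axis from floor to mouth, y is horizontal. Bore 47 mm, outside 55 mm, depth 165 mm from floor to mouth, so a slug let go in the mouth slides down by itself, and the short slug on top of the long one stands 25 mm proud of the mouth.
- tube_mouth (a point): Centre of the magazine's open upper end, on its axis, 165 mm from the inner floor; same axes as tube.
- dial_grip (a point): Grip point on the count dial's vertical axis: a black 60 mm knob on the low grey box, 0.18 m right of the tube, with a raised bar (57 mm long, 14 thick, 32 high, top 9 mm above this point) along this point's x, turning with the dial; fingers close along its y. A white pointer on the bar's +x end points at one of four white marks; the one straight away from the robot side is the end stop.
- dial (a joint): Angle of the count dial in rad, growing clockwise as seen from above: 0 at its anticlockwise end stop, clicking (sprung detents) at 0, 0.6, 1.2 and 1.8, the last being the other end stop. It starts at the stop or one click from it. Turning takes up to about 0.2 N m.
There are look-alikes about, which are no part of the job. Leave any brown or orange look-alike of the part that bears long_slug_mid alone. Leave any purple look-alike of the part that bears short_slug_mid alone.

How it is judged:
By the outcome, as a careful person would: the job done as asked, in the order asked, and still so for the second after the job is handed in, with the robot touching nothing.
It also fails if it takes over 72 s, if anything falls off the work surface, if the arm or the gripper's body presses on something with over 40 N, if the wrist force passes 120 N, or if a joint passes its speed limit or range.

### The arm

A 6-joint arm with a two-finger parallel gripper is mounted at the origin on the work surface. World frame = base frame: x ahead of the robot, y to its left, z up, the work surface at z = 0. Lengths are in mm, angles in rad, forces in N, time in s.
With the tool pointing down it reaches from about 300 to 775 mm from the base axis. Payload 14.6 kg.
Tool frame: the origin (TCP) lies between the finger pads; the fingertips stand 19 mm ahead of it and the grasp point (between the pads) is the TCP; z points along the fingers, y is the line along which they close (so a half turn about z gives the same grasp; the last joint's range is limited). The gripper opens to 94 mm and grips with 3 to 60 N. Pads are 16 mm wide; open, the fingers measure 119 mm over their backs; the gripper's body (75 mm by 177 mm) begins 78 mm behind the grasp point.
Start: joints at [1.088, 0.3, 1.521, -0, 1.321, -0.067], TCP at [222.153, 503.127, 191.346] pointing down, gripper open.
Joint ranges: [-3.03, 3.03], [-0.79, 2.21], [0.23, 2.52], [-1.04, 4.18], [0, 3.07], [-2.55, 2.55]. Speed limits (rad/s): [2.22, 2.22, 2.57, 3.14, 3.14, 3.14].

### API

Orientations are given as [roll, pitch, yaw] about the fixed x, y, z axes, in that order (R = Rz(yaw) Ry(pitch) Rx(roll)).
In Python, from cell import monitor, imaging, job, find_in, trace gives the robot as it stands. The module is installed in compiled form; this text tells all that it offers.
- The arm moves only by the tool arm_command, never from a script. Its argument "steps" is a list of rows, each a list of 5 numbers: the opening, from 0 (shut) to 1 (fully open), then the shift along the tool's x, y, z in mm, then the turn about the tool's z in degrees. In form: [[gripper, dx, dy, dz, turn], ...]. A call has 1 to 20 rows; each row is the pose to reach, as a shift and turn from the pose commanded when the call began, along the tool's axes at that moment; what a row does not reach only later rows make up. A row lasts 1/8 s, in which the tool goes at most 62.5 mm and 10.7 degrees, less where a joint would pass 70% of its speed; a pose out of reach is approached as far as the arm can. A call with a gripper value outside its range is refused whole. The fingers move at their own pace and stop on an object; "force" is the grip in N (left out, the last holds). Time passes only in rows, so rows that repeat a pose let the fingers close. It gives the time, the measured TCP pose, the force, the opening and the grip force at its end, in the units of the state.
- monitor.read_state(): the state, without advancing time (a new reading comes with each control period).
- imaging.camera(name): name is "scene" or "top" or "wrist"; returns a dict with "img" (400x640x3 uint8, red, green, blue), "mtx" (3x3 intrinsics, pixels), "D" ([k1, k2, p1, p2, k3] as OpenCV has them; the pictures are not rectified), "view" (4x4, takes a point from world to camera coordinates). Camera axes: x right, y down, z forward; pixel columns grow to the right and rows downward; lengths in mm; the calibration is good to about 2 mm. A picture is of the moment at which its call begins. There is no depth.
- job.sign_off(): hands the job in; it is judged then, once.
Trained networks look in a picture, given as the dict that the camera call returned (one of the last four; its "shot" number tells which), for a name from the list of things; names that differ only in an ending like _2 or _b are one class to them, and where a whole thing is asked for, a point or a joint stands for the part that bears it (a point fixed in the world has none). Each returns a list of dicts, best first, with "p" (0 to 1); they miss things now and then, are a little off and sometimes report something else, mostly with a low value. They report only what shows in the picture. A call takes as long as a camera call. They do not tell look-alikes from the thing itself.
- find_in(picture, target): "rect" ([centre column, centre row, width, height] in pixels, round what is visible of it).
- trace(picture, target): "region" (400x640 bool, what is visible of it) and "rect" ([centre column, centre row, width, height] in pixels, round what is visible of it).
The state is a dict: "clock": time; "joints": joint angles; "qd": joint speeds; "effort": joint torques, N m; "eef_pos": TCP position; "eef_rot": TCP orientation; "wrist_force": force on the tool from outside, world axes, zero at the start; "moment": the same for the moment, N m; "finger_gap": finger opening in mm; "finger_force": force on a finger pad.
Only numpy, scipy, OpenCV 4.12 (cv2) and the standard library are available. Lean on these libraries where they do the work, as an engineer would, in place of code of your own. Each camera call takes 0.05 s, during which the arm holds its last target. There are 200 camera calls.

## Working session

There is one attempt and no reset: what is moved stays moved. The work goes in short steps, Python scripts to look and compute and a tool call to move; the robot and the scene stay as the last step left them, time stands still between calls to the robot, and variables do not carry over. Pictures are saved under pics/ and viewed, at most 10 in all, crops included, and the job is handed in when it is done.

Besides the shell and the picture viewer there is one more tool, called after "Request:" as name([rows], argument=value, ...), one row to a line, values as JSON. arm_command: Moves the arm, as the interface text tells. Its arguments: {"type":"object","properties":{"steps":{"type":"array","items":{"type":"array","items":{"type":"number"}}},"force":{"type":"number"}},"required":["steps"]}

```bash
mkdir -p pics
cat > h.py <<'E'
import numpy as np, cv2, pickle
from cell import monitor, imaging, job, find_in, trace
from scipy.spatial.transform import Rotation as R
def pix2ray(c,uv):
    n=cv2.undistortPoints(np.array([[uv]],float),c["mtx"],c["D"])[0,0]
    V=c["view"];d=V[:3,:3].T@np.array([n[0],n[1],1.]);o=-V[:3,:3].T@V[:3,3]
    return o,d/np.linalg.norm(d)
def onz(c,uv,z):
    o,d=pix2ray(c,uv);return o+d*(z-o[2])/d[2]
def proj(c,P):
    P=np.atleast_2d(np.array(P,float));V=c["view"]
    return cv2.projectPoints(P,cv2.Rodrigues(V[:3,:3])[0],V[:3,3],c["mtx"],c["D"])[0][:,0]
def tri(rays):
    A=np.zeros((3,3));b=np.zeros(3)
    for o,d in rays:
        M=np.eye(3)-np.outer(d,d);A+=M;b+=M@o
    return np.linalg.solve(A,b)
def save(c,n,crop=None,s=1):
    im=c["img"][:,:,::-1]
    if crop: x0,y0,x1,y1=crop;im=im[y0:y1,x0:x1]
    cv2.imwrite("pics/"+n,cv2.resize(im,None,fx=s,fy=s,interpolation=cv2.INTER_CUBIC))
def totool(P,s=None):
    s=s or monitor.read_state()
    return R.from_euler('xyz',s["eef_rot"]).inv().apply(np.array(P)-s["eef_pos"])
E
python3 - <<'E'
from h import *
for n in ["scene","top"]:
    c=imaging.camera(n);save(c,n+"0.png")
    print(n,"cam at",-c["view"][:3,:3].T@c["view"][:3,3], "fwd",c["view"][2,:3])
    for t in ["long_slug_mid","short_slug_mid","offcut_mid","tube","tube_mouth","dial_grip","dial"]:
        try: print(t,[(round(float(r["p"]),2),np.round(r["rect"]).tolist(),np.round(onz(c,r["rect"][:2],50)).tolist()) for r in find_in(c,t)][:5])
        except Exception as e: print(t,e)
s=monitor.read_state();print(s)
E
cd pics; python3 -c "
import cv2,numpy as np
a=cv2.imread('scene0.png');b=cv2.imread('top0.png')
"
```

```text
scene cam at [751.62722502 377.78303383 834.9534615 ] fwd [-0.26777109 -0.54187478 -0.79666202]
long_slug_mid [(0.94, [322.0, 188.0, 17.0, 39.0], [463.0, -197.0, 50.0]), (0.8, [275.0, 194.0, 17.0, 35.0], [585.0, -229.0, 50.0]), (0.75, [296.0, 175.0, 22.0, 41.0], [509.0, -267.0, 50.0])]
short_slug_mid [(0.78, [248.0, 153.0, 20.0, 22.0], [602.0, -403.0, 50.0]), (0.7, [249.0, 177.0, 12.0, 21.0], [629.0, -316.0, 50.0])]
offcut_mid [(0.65, [323.0, 157.0, 17.0, 28.0], [410.0, -301.0, 50.0])]
tube [(0.7, [345.0, 329.0, 59.0, 80.0], [582.0, 169.0, 50.0]), (0.57, [301.0, 268.0, 23.0, 26.0], [609.0, -1.0, 50.0])]
tube_mouth [(0.85, [347.0, 330.0, 57.0, 84.0], [580.0, 171.0, 50.0])]
dial_grip [(0.75, [302.0, 267.0, 22.0, 27.0], [605.0, -2.0, 50.0])]
dial [(0.85, [299.0, 267.0, 29.0, 26.0], [612.0, -5.0, 50.0])]
top cam at [ 299.14738449  -76.96589426 1224.06021093] fwd [ 0.20354548 -0.02061756 -0.97884838]
long_slug_mid [(0.74, [356.0, 181.0, 19.0, 27.0], [594.0, -227.0, 50.0]), (0.71, [371.0, 212.0, 23.0, 24.0], [513.0, -256.0, 50.0]), (0.67, [348.0, 235.0, 7.0, 22.0], [460.0, -194.0, 50.0])]

[... 525 characters left out ...]
])]
{'clock': 0.8, 'joints': array([ 1.08838888e+00,  2.99864751e-01,  1.52101045e+00, -2.15366218e-05,
        1.32068737e+00, -6.65805334e-02]), 'qd': array([-9.69642454e-05,  1.31604521e-03, -7.12918338e-04, -1.15529534e-03,
        2.75683451e-04,  1.34784845e-03]), 'effort': array([ 6.20048286e-04, -5.31628239e+01, -3.52897167e+01,  7.09119276e-02,
        2.13145319e-02, -1.21363178e-05]), 'eef_pos': array([222.16418272, 503.12212243, 191.36050053]), 'eef_rot': array([3.14156403e+00, 2.28218728e-05, 2.72577107e+00]), 'wrist_force': array([0.24991675, 0.56688954, 0.2982299 ]), 'moment': array([ 0.01576075, -0.01365404,  0.0075094 ]), 'finger_force': 0.0, 'finger_gap': 94.18636937364548}
```

View pics/scene0.png

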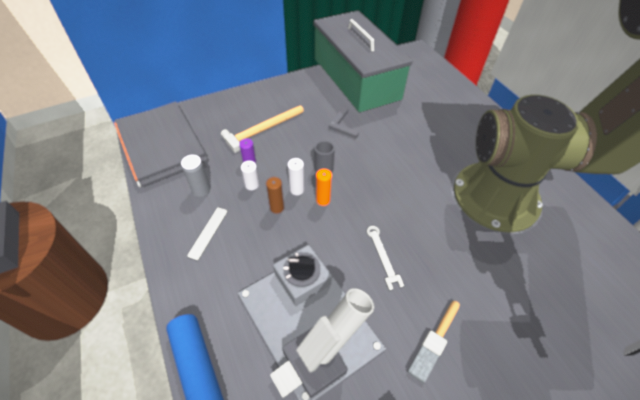

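View pics/top0.png

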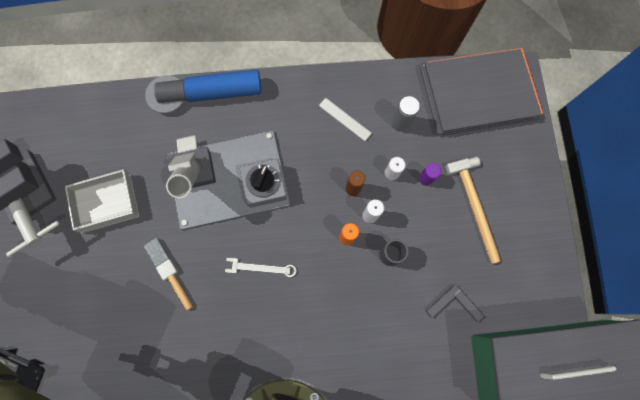

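The scene view shows the bare aluminium slugs at about (296,175) long and (249,177) short; brown, orange and purple are decoys. In the top view they are at (371,212) and (396,168), with the tube mouth at (179,184) and the dial at (262,179).

Run:
```python
from h import *
cs={n:imaging.camera(n) for n in ["scene","top"]}
def rays(t,guess):
    out=[]
    for n,c in cs.items():
        g=proj(c,guess)[0]
        r=min(trace(c,t),key=lambda r:np.hypot(*(np.array(r["rect"][:2])-g)))
        ys,xs=np.nonzero(r["region"]);uv=(float(xs.mean()),float(ys.mean()))
        print(t,n,np.round(g),np.round(r["rect"]),np.round(uv,1),np.round(onz(c,r["rect"][:2],guess[2]),1))
        out.append(pix2ray(c,r["rect"][:2]))
    print("  tri",np.round(tri(out),1))
rays("long_slug_mid",[510,-262,55]);rays("short_slug_mid",[628,-320,40]);rays("offcut_mid",[405,-302,45])
rays("dial_grip",[615,5,70]);rays("tube_mouth",[600,180,150])
# mouth centre by eye pixels
print("mouth",tri([pix2ray(cs["scene"],(359,302)),pix2ray(cs["top"],(179,184))]))
print("tubebase block top etc",[np.round(onz(cs["top"],p,5)) for p in [(270,135),(183,222),(288,206)]], [np.round(onz(cs["scene"],p,5)) for p in [(245,294),(376,346)]])
s=monitor.read_state()
print(totool([510,-262,250],s), s["eef_rot"])
c=imaging.camera("wrist");o=-c["view"][:3,:3].T@c["view"][:3,3];print("wristcam in tool",totool(o),R.from_euler('xyz',s["eef_rot"]).inv().apply(c["view"][2,:3]))
import cv2
a=cs["scene"]["img"][220:400,220:420,::-1];b=cs["top"]["img"][120:240,140:300,::-1]
a=cv2.resize(a,(667,600)) if 0 else cv2.resize(a,(400,360));b=cv2.resize(b,(400,300))
im=np.zeros((360,800,3),np.uint8);im[:,:400]=a;im[:300,400:]=b;cv2.imwrite("pics/feed.png",im)
```

```text
long_slug_mid scene [296. 175.] [295. 176.  20.  40.] [295.  175.8] [ 513.2 -263.    55. ]
long_slug_mid top [374. 212.] [372. 212.  23.  20.] [373.2 210.6] [ 512.  -258.3   55. ]
  tri [ 512.9 -258.9   58.4]
short_slug_mid scene [249. 178.] [250. 175.  13.  25.] [250.2 174.7] [ 622.3 -330.    40. ]
short_slug_mid top [390. 167.] [395. 167.  24.  25.] [394.  168.5] [ 625.8 -330.7   40. ]
  tri [ 623.8 -329.3   42.3]Traceback (most recent call last):
  File "<stdin>", line 12, in <module>
  File "<stdin>", line 7, in rays
ValueError: min() iterable argument is empty
```

Request:
arm_command([
  [0.7, -38, -39, -10, -8],
  [0.7, -76, -78, -20, -16],
  [0.7, -114, -117, -30, -23.8],
  [0.7, -152, -156, -40, -23.8],
  [0.7, -195, -198, -40, -23.8],
  [0.7, -238, -240, -40, -23.8],
  [0.7, -280, -282, -40, -23.8],
  [0.7, -322, -325, -40, -23.8],
  [0.7, -365, -368, -40, -23.8],
  [0.7, -407, -411, -40, -23.8],
  [0.7, -449, -454, -40, -23.8],
  [0.7, -491, -497, -40, -23.8],
  [0.7, -533, -540, -40, -23.8],
  [0.7, -574, -581, -40, -23.8],
  [0.7, -574, -581, -40, -23.8],
  [0.7, -574, -581, -40, -23.8],
])

```text
clock: 3.15
eef_pos: [512.4, -259.8, 231.1]
eef_rot: [3.141, -0.0, 3.141]
wrist_force: [-0.3, 0.1, 0.9]
finger_gap: 65.9
finger_force: 0.0
```

Run:
```python
from h import *
cs={n:imaging.camera(n) for n in ["scene","top"]}
for t in ["dial_grip","tube_mouth","tube"]:
    for n,c in cs.items():
        print(t,n,[(round(float(r["p"]),2),np.round(r["rect"]).tolist()) for r in trace(c,t)][:2])
print("mouth",tri([pix2ray(cs["scene"],(359,302)),pix2ray(cs["top"],(179,184))]))
s=monitor.read_state();print(s["clock"],s["eef_pos"],s["eef_rot"],s["joints"])
c=imaging.camera("wrist");o=-c["view"][:3,:3].T@c["view"][:3,3];print("wristcam in tool",totool(o))
for t,z in [("long_slug_mid",55),("short_slug_mid",40)]:
    for r in find_in(c,t): print(t,r["p"],np.round(r["rect"]),onz(c,r["rect"][:2],z))
a=cs["scene"]["img"][220:400,220:420,::-1];b=cs["top"]["img"][120:240,140:300,::-1]
w=cv2.resize(c["img"][:,:,::-1],(400,250))
im=np.zeros((600,800,3),np.uint8);im[:360,:400]=cv2.resize(a,(400,360));im[:300,400:]=cv2.resize(b,(400,300));im[350:,400:]=w;cv2.imwrite("pics/feed.png",im)
```

```text
dial_grip scene [(0.6, [301.0, 267.0, 22.0, 28.0]), (0.24, [347.0, 330.0, 56.0, 80.0])]
dial_grip top [(0.61, [264.0, 180.0, 28.0, 28.0])]
tube_mouth scene [(0.66, [346.0, 328.0, 58.0, 87.0])]
tube_mouth top [(0.95, [183.0, 178.0, 36.0, 37.0])]
tube scene [(0.62, [344.0, 327.0, 55.0, 81.0])]
tube top [(0.92, [183.0, 179.0, 36.0, 42.0]), (0.24, [263.0, 181.0, 27.0, 25.0])]
mouth [575.40943193 179.30886377 214.97486743]
3.55 [ 512.61885567 -259.80109126  231.62968077] [-3.14139368e+00  3.95508436e-04 -3.14141162e+00] [-5.32825631e-01  3.28377918e-01  1.39025255e+00  2.99256804e-05
  1.42252044e+00 -2.10380736e+00]
wristcam in tool [  73.03433678    1.17722972 -194.05409453]
long_slug_mid 0.79 [374. 139.  48.  40.] [ 463.76614689 -186.97439201   55.        ]
long_slug_mid 0.64 [349. 236.  36.  55.] [ 594.61559331 -215.29839116   55.        ]
long_slug_mid 0.6 [319. 181.  32.  46.] [ 517.11264841 -256.42007561   55.        ]
short_slug_mid 0.86 [206. 239.  48.  47.] [ 605.59689789 -418.68858801   40.        ]
short_slug_mid 0.58 [270. 254.  27.  49.] [ 627.66163191 -326.40450954   40.        ]
```

View pics/feed.png

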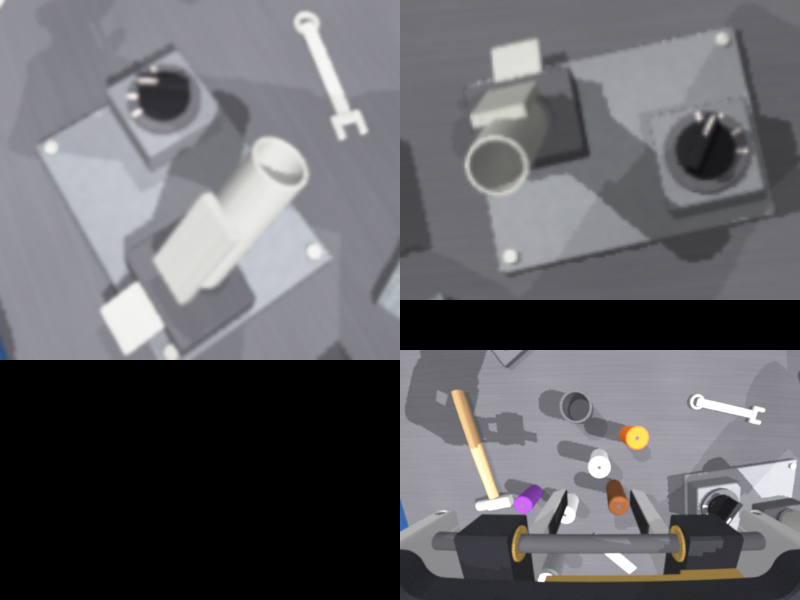

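Request:
arm_command([
  [0.7, -1, 1, 50, 0],
  [0.7, -1, 1, 100, 0],
  [0.7, -1, 1, 150, 0],
  [0.7, -1, 1, 157, 0],
  [0.7, -1, 1, 157, 0],
  [0.2, -1, 1, 157, 0],
  [0.2, -1, 1, 157, 0],
  [0.2, -1, 1, 157, 0],
  [0.2, -1, 1, 157, 0],
  [0.2, -1, 1, 157, 0],
], force=20)

```text
clock: 4.95
eef_pos: [514.0, -259.3, 75.1]
eef_rot: [-3.141, 0.001, 3.141]
wrist_force: [-0.2, 2.7, 6.0]
finger_gap: 39.8
finger_force: 20.0
```

Run:
```python
from h import *
c=imaging.camera("top");d=imaging.camera("scene")
def T(x,y): return (400*0+ (x-400)/2.5+140, y/2.5+120)
def S(x,y): return (x/2+220,y/2+220)
t1=T(724,40);t2=T(510,257);s1=S(50,148);s2=S(315,251);s3=S(172,354)
P1=tri([pix2ray(c,t1),pix2ray(d,s1)]);P2=tri([pix2ray(c,t2),pix2ray(d,s2)])
print("screws",P1,P2,np.linalg.norm(P1-P2), onz(d,s3,12))
for p in [T(480,85),T(735,30),T(775,212),T(505,270)]: print("plate",np.round(onz(c,p,10)))
for p in [S(40,147),S(330,262)]: print("plateS",np.round(onz(d,p,10)))
print("mouth",tri([pix2ray(d,S(280,159)),pix2ray(c,T(497,164))]))
print("dial top",tri([pix2ray(d,S(163,95)),pix2ray(c,T(708,150))]))
for t in [(712,117)]: print("ptr",onz(c,T(*t),100))
for t in [(700,117),(735,131),(742,151)]: print("marks",onz(c,T(*t),85))
```

```text
screws [746.86700384 -14.71888824   6.05621363] [527.99183431 219.20149004  13.13878921] 320.4297833980891 [707.48510818 247.27862822  12.        ]
plate [717. 247.  10.]
plate [756. -27.  10.]
plate [555. -56.  10.]
plate [516. 225.  10.]
plateS [757. -19.  10.]
plateS [518. 236.  10.]
mouth [571.79335727 178.0598209  218.5151604 ]
dial top [610.71958874   5.4850188   65.4954523 ]
ptr [634.53428847  -3.08235473 100.        ]
marks [639.95449296   9.68708837  85.        ]
marks [622.95542354 -23.75127056  85.        ]
marks [602.18870898 -29.2701431   85.        ]
```

Request:
arm_command([
  [0.2, 0, 0, -50, 0],
  [0.2, 0, 0, -110, 0],
  [0.2, 0, 0, -170, 0],
  [0.2, 0, 50, -220, -4],
  [0.2, 0, 110, -255, -8],
  [0.2, -2, 170, -255, -8],
  [0.2, -4, 230, -255, -8],
  [0.2, -6, 290, -255, -8],
  [0.2, -6, 340, -255, -8],
  [0.2, -6, 370, -255, -8],
  [0.2, -6, 370, -255, -8],
  [0.2, -6, 370, -255, -8],
])

```text
clock: 6.55
eef_pos: [519.6, 110.2, 329.0]
eef_rot: [-3.141, -0.001, -3.003]
wrist_force: [0.1, -0.9, -2.7]
finger_gap: 39.5
finger_force: 20.0
```

Run:
```python
from h import *
s=monitor.read_state();print(s["clock"],s["eef_pos"],s["eef_rot"],s["joints"],s["finger_gap"])
c=imaging.camera("wrist");save(c,"w1.png")
pickle.dump({k:c[k] for k in ["mtx","D","view","img"]},open("w1.pkl","wb"))
m=np.array([573,178.5,216]);ax=np.array([-.495,-.0695,.866]);print(proj(c,[m,m-165*ax,[611,5.5,80]]))
```

```text
6.55 [519.64580688 110.23308803 329.00754393] [-3.14130270e+00 -7.98822643e-04 -3.00251129e+00] [ 1.40233741e-01  1.93193124e-01  1.33937200e+00 -2.89254197e-04
  1.60982668e+00 -1.56965524e+00] 39.513455698503186
[[369.15628572 241.92837558]
 [352.3443317  252.72505601]
 [244.14560263 215.40228548]]
```

View pics/w1.png

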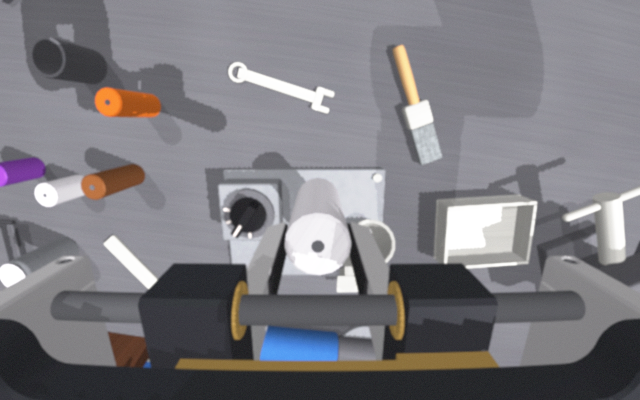

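The wrist view shows the feeder plate square with the tool (yaw right). The tube mouth is just right of the slug, its right edge at about (395,243) and its top at about (370,221).

Run:
```python
from h import *
c=pickle.load(open("w1.pkl","rb"))
ax=np.array([-.495,-.0695,.866]);e1=np.array([-.139,.99,0]);e2=np.cross(ax,e1)
im=c["img"][:,:,::-1].copy()
t=np.linspace(0,2*np.pi,60)[:,None]
big=cv2.resize(im,None,fx=4,fy=4,interpolation=cv2.INTER_CUBIC)
for m,col in [((573,178.5,216),(0,0,255))]:
    for r in (23.5,27.5):
        p=proj(c,np.array(m)+r*(np.cos(t)*e1+np.sin(t)*e2));print(r,p.min(0),p.max(0))
        cv2.polylines(big,[np.int32(p*4+1.5)],True,col,1)
cv2.imwrite("pics/w1c.png",big[760:1200,1240:1680])
print(proj(c,[[573,178.5,216],[583,178.5,216],[573,188.5,216],[573,178.5,226]]))
```

```text
23.5 [348.59898374 221.6221438 ] [389.65211559 262.93430176]
27.5 [345.09789402 218.23452494] [393.13798346 266.57926478]
[[369.15628572 241.92837558]
 [367.54651393 249.8919054 ]
 [377.73199684 243.01374065]
 [370.70397535 245.59102681]]
```

View pics/w1c.png

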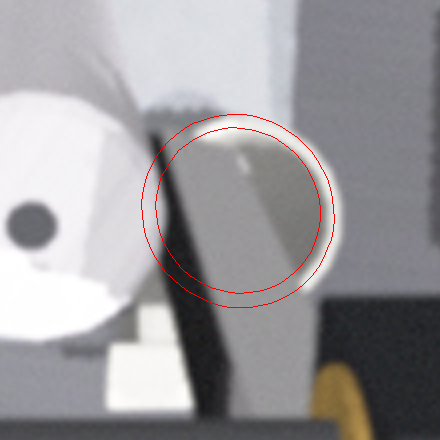

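Request:
arm_command([
  [0.2, -50, 25, 0, 0],
  [0.2, -100, 50, 0, 0],
  [0.2, -124, 62, 0, 0],
  [0.2, -124, 62, 22, 0],
  [0.2, -124, 62, 43, 0],
  [0.2, -120, 62, 43, 0],
  [0.2, -112, 62, 43, 0],
  [0.2, -107, 62, 43, 0],
  [0.2, -103, 62, 43, 0],
  [0.2, -99, 62, 43, 0],
  [0.2, -95, 62, 43, 0],
  [0.2, -91, 62, 43, 0],
  [0.2, -87, 62, 43, 0],
  [0.2, -84, 62, 43, 0],
  [0.2, -81, 62, 43, 0],
  [0.2, -78, 62, 43, 0],
  [0.2, -78, 62, 43, 0],
])

```text
clock: 8.72
eef_pos: [588.2, 182.9, 286.4]
eef_rot: [-3.142, 0.0, -3.002]
wrist_force: [1.3, -0.3, -1.7]
finger_gap: 39.1
finger_force: 20.0
```

Run:
```python
from h import *
s=monitor.read_state();print(s["clock"],s["eef_pos"],s["wrist_force"],s["finger_gap"])
c=imaging.camera("scene");d=imaging.camera("top")
im=np.zeros((400,800,3),np.uint8)
im[:,:400]=cv2.resize(c["img"][200:400,240:440,::-1],(400,400),interpolation=cv2.INTER_CUBIC)
im[:,400:]=cv2.resize(d["img"][110:250,110:250,::-1],(400,400),interpolation=cv2.INTER_CUBIC)
cv2.imwrite("pics/tilt.png",im)
```

```text
8.725 [588.20730827 182.94840307 286.43597965] [ 1.31709032 -0.29161964 -1.72611616] 39.14062589530419
```

View pics/tilt.png

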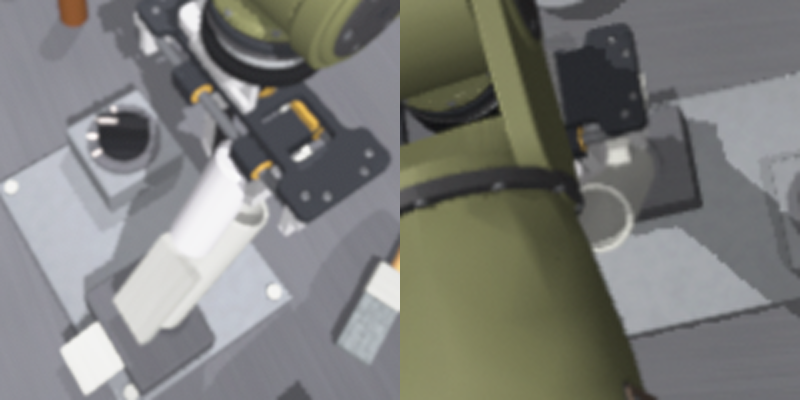

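The slug is now tilted to lie parallel along the back of the tube: in the left half it runs from about (235,165) to (190,250). Next I lift it over and insert.

Request:
arm_command([
  [0.2, 0, 0, -25, 0],
  [0.2, 0, 0, -55, 0],
  [0.2, 30, 0, -55, 0],
  [0.2, 66, 0, -45, 0],
  [0.2, 66, 0, -20, 0],
  [0.2, 66, 0, -20, 0],
  [0.2, 62, 0, -14, 0],
  [0.2, 59, 0, -8, 0],
  [0.2, 54, 0, 1, 0],
  [0.2, 49, 0, 10, 0],
  [0.2, 44, 0, 18, 0],
  [0.2, 39, 0, 27, 0],
  [0.2, 36, 0, 32, 0],
  [0.2, 36, 0, 32, 0],
])

```text
clock: 10.58
eef_pos: [553.6, 177.9, 255.6]
eef_rot: [3.142, 0.003, -3.003]
wrist_force: [0.5, -0.6, -0.5]
finger_gap: 27.6
finger_force: 0.1
```

Run:
```python
from h import *
s=monitor.read_state();print(s["clock"],s["eef_pos"],s["wrist_force"],s["moment"],s["finger_gap"])
c=imaging.camera("scene")
cv2.imwrite("pics/ins.png",cv2.resize(c["img"][200:400,240:440,::-1],(400,400),interpolation=cv2.INTER_CUBIC))
```

```text
10.575 [553.57712305 177.90314674 255.56395538] [ 0.45310213 -0.55747278 -0.45557562] [-0.03279677 -0.00436628  0.02507807] 27.615682720807484
```

View pics/ins.png

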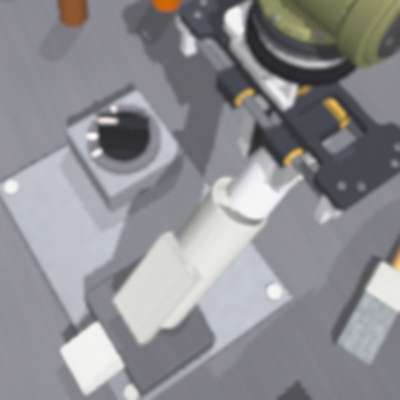

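Request:
arm_command([
  [0.6, 0, 0, 0, 0],
  [0.6, 0, 0, 0, 0],
  [0.7, 0, 0, -10, 0],
  [0.7, 20, 0, -60, 0],
  [0.7, 50, 0, -90, 0],
  [0.7, 50, 0, -90, 0],
  [0.7, 50, 0, -90, 0],
])

```text
clock: 11.5
eef_pos: [503.4, 171.1, 343.7]
eef_rot: [-3.141, -0.001, -3.002]
wrist_force: [-0.2, -1.3, -0.4]
finger_gap: 65.7
finger_force: 0.0
```

Run:
```python
from h import *
s=monitor.read_state();print(s["clock"],s["eef_pos"],s["eef_rot"],s["joints"])
c=imaging.camera("wrist");d=imaging.camera("scene");e=imaging.camera("top")
for n,q in (("w",c),("s",d),("t",e)):
    for t,z in [("long_slug_mid",55),("short_slug_mid",40)]:
        for r in find_in(q,t): print(n,t,round(float(r["p"]),2),np.round(r["rect"]),np.round(onz(q,r["rect"][:2],z)))
im=np.zeros((600,800,3),np.uint8)
im[:,:400]=cv2.resize(d["img"][220:400,300:420,::-1],(400,600),interpolation=cv2.INTER_CUBIC)
im[:400,400:]=cv2.resize(c["img"][150:300,245:395,::-1],(400,400),interpolation=cv2.INTER_CUBIC)
cv2.imwrite("pics/after.png",im)
print(proj(c,[[574,180.8,216],[574+82-55,180.8+11.5-7.6,73+95]]))
```

```text
11.5 [503.42313882 171.07694217 343.66584381] [-3.14143735e+00 -7.73619334e-04 -3.00235182e+00] [ 2.58726374e-01  1.93061280e-01  1.30688439e+00 -6.21384917e-05
  1.64243360e+00 -1.45131527e+00]
w long_slug_mid 0.73 [309. 130.  23.  68.] [449. 151.  55.]
w long_slug_mid 0.72 [ 86. 186.  65.  36.] [ 596. -225.   55.]
w long_slug_mid 0.7 [ 98. 107.  70.  28.] [ 458. -197.   55.]
w short_slug_mid 0.9 [ 13. 175.  25.  23.] [ 599. -381.   40.]
w short_slug_mid 0.64 [ 32. 190.  37.  34.] [ 623. -344.   40.]
s long_slug_mid 0.85 [274. 192.  16.  39.] [ 587. -235.   55.]
s long_slug_mid 0.8 [323. 188.  13.  42.] [ 462. -193.   55.]
s long_slug_mid 0.77 [393. 301.  48.  40.] [459. 159.  55.]
s short_slug_mid 0.82 [248. 152.  15.  22.] [ 598. -418.   40.]
s short_slug_mid 0.53 [248. 174.  10.  24.] [ 627. -334.   40.]
t long_slug_mid 0.84 [356. 182.  22.  26.] [ 591. -226.   55.]
t long_slug_mid 0.57 [212. 249.  22.  50.] [451. 142.  55.]
t long_slug_mid 0.56 [350. 235.  13.  23.] [ 458. -196.   55.]
t short_slug_mid 0.72 [429. 177.  22.  20.] [ 593. -416.   40.]
t short_slug_mid 0.55 [393. 167.  23.  26.] [ 626. -328.   40.]
[[316.26611814 244.00134396]
 [316.47721236 247.87477329]]
```

View pics/after.png

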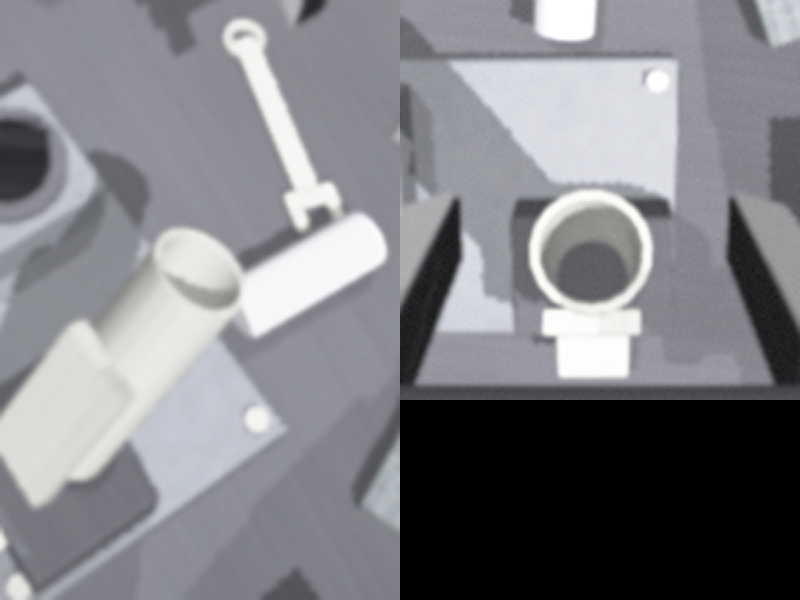

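The long slug did not stay in: it popped out and now lies on the bench on the robot side of the tube, at about (315,275) in the left half, beside the wrench. The mouth itself is empty. I'll locate the slug and pick it up lying down, lifting one end with the other on the bench to get the tilt.

Run:
```python
from h import *
for n in ["wrist","top","scene"]:
    c=imaging.camera(n);g=proj(c,[455,152,20])[0]
    L=trace(c,"long_slug_mid")
    r=min(L,key=lambda r:np.hypot(*(np.array(r["rect"][:2])-g)))
    ct=max(cv2.findContours(r["region"].astype(np.uint8),0,2)[0],key=cv2.contourArea)
    box=cv2.boxPoints(cv2.minAreaRect(ct))
    l=[np.linalg.norm(box[i]-box[(i+1)%4]) for i in range(4)]
    i=0 if l[0]<l[1] else 1
    a=(box[i]+box[i+1])/2;b=(box[(i+2)%4]+box[(i+3)%4])/2
    A,B=onz(c,a.tolist(),22),onz(c,b.tolist(),22)
    print(n,r["p"],np.round(r["rect"]),np.round(A,1),np.round(B,1),np.linalg.norm(A-B),np.round((A+B)/2,1),"ang",np.degrees(np.arctan2(*(A-B)[1::-1])), "tool mid",np.round(totool((A+B)/2),1))
```

```text
wrist 0.63 [308. 129.  26.  68.] [397.4 142.9  22. ] [510.1 152.7  22. ] 113.06174446746537 [453.7 147.8  22. ] ang -175.01338639953272 tool mid [ 52.2 -16.2 322.3]
top 0.88 [212. 251.  19.  52.] [509.2 153.   22. ] [394.4 141.6  22. ] 115.3539756424227 [451.8 147.3  22. ] ang 5.666611408691649 tool mid [ 54.2 -16.4 322.3]
scene 0.94 [394. 302.  45.  42.] [390.6 144.5  22. ] [512.5 152.4  22. ] 122.13182952358136 [451.6 148.5  22. ] ang -176.30794678805395 tool mid [ 54.3 -15.2 322.4]
```

Request:
arm_command([
  [0.62, 40, -14, 50, 2.7],
  [0.62, 88, -14, 110, 2.7],
  [0.62, 88, -14, 170, 2.7],
  [0.62, 88, -14, 230, 2.7],
  [0.62, 88, -14, 290, 2.7],
  [0.62, 88, -14, 311, 2.7],
  [0.62, 88, -14, 312, 2.7],
  [0.62, 88, -14, 312, 2.7],
  [0.2, 88, -14, 312, 2.7],
  [0.2, 88, -14, 312, 2.7],
  [0.2, 88, -14, 312, 2.7],
  [0.2, 88, -14, 312, 2.7],
], force=9)

```text
clock: 13.75
eef_pos: [418.1, 145.0, 32.5]
eef_rot: [3.142, 0.0, -3.05]
wrist_force: [-1.2, -0.4, 0.1]
finger_gap: 22.0
finger_force: 0.0
```

Run:
```python
from h import *
s=monitor.read_state();print(s["clock"],s["eef_pos"],s["finger_gap"],s["finger_force"])
c=imaging.camera("wrist");d=imaging.camera("scene");e=imaging.camera("top")
im=np.zeros((500,800,3),np.uint8)
im[:250,:400]=cv2.resize(c["img"][:,:,::-1],(400,250))
im[250:,:400]=cv2.resize(e["img"][150:350,130:450,::-1],(400,250),interpolation=cv2.INTER_CUBIC)
im[:,400:]=cv2.resize(d["img"][220:395,320:460,::-1],(400,500),interpolation=cv2.INTER_CUBIC)
cv2.imwrite("pics/g.png",im)
for n,q in (("w",c),("s",d),("t",e)):
    for r in find_in(q,"long_slug_mid"): print(n,round(float(r["p"]),2),np.round(r["rect"]),np.round(onz(q,r["rect"][:2],20)))
```

```text
13.75 [418.05875946 145.00133936  32.51322806] 21.97394158157939 0.0
w 0.64 [317. 261.  52. 145.] [452. 149.  20.]
s 0.85 [274. 194.  16.  37.] [ 580. -255.   20.]
s 0.81 [392. 301.  46.  38.] [449. 149.  20.]
s 0.71 [325. 188.  10.  38.] [ 446. -214.   20.]
t 0.55 [348. 233.  11.  14.] [ 468. -198.   20.]
t 0.55 [354. 181.  24.  26.] [ 602. -226.   20.]
```

View pics/g.png

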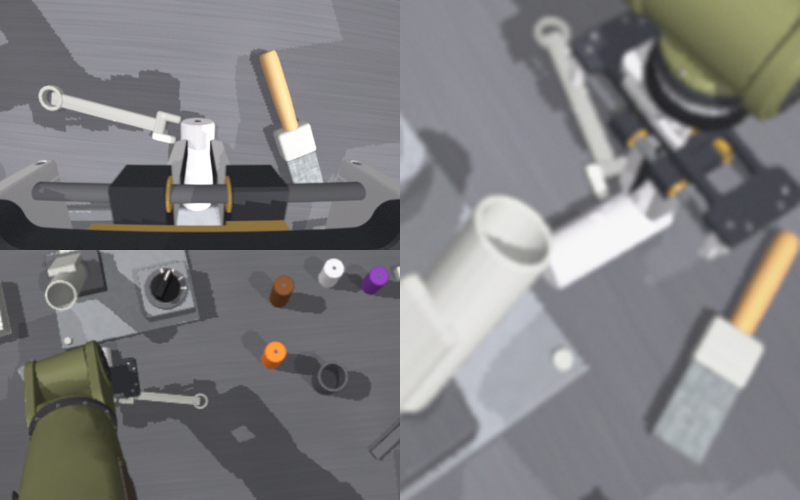

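Request:
arm_command([
  [0.2, 0, 0, 0, 0],
  [0.2, 0, 0, 0, 0],
])

```text
clock: 14.3
eef_pos: [418.0, 145.0, 32.3]
eef_rot: [-3.142, -0.0, -3.05]
wrist_force: [-0.3, 0.2, -0.3]
finger_gap: 19.0
finger_force: 0.0
```

Run:
```python
from h import *
s=monitor.read_state();print(s["clock"],s["eef_pos"],s["finger_gap"],s["finger_force"],s["wrist_force"])
c=imaging.camera("wrist");d=imaging.camera("scene")
im=np.zeros((600,800,3),np.uint8)
im[:,:400]=cv2.resize(c["img"][160:340,260:380,::-1],(400,600),interpolation=cv2.INTER_CUBIC)
im[:400,400:]=cv2.resize(d["img"][260:350,370:460,::-1],(400,400),interpolation=cv2.INTER_CUBIC)
for q,x0,y0,k,ox in ((c,260,160,400/120,0),(d,370,260,400/90,400)):
    for P,col in (((418,145,13.5),(0,0,255)),((418,145,32.5),(0,255,0)),((397.7,142.6,20),(255,0,0))):
        u,v=proj(q,P)[0];cv2.circle(im,(int((u-x0)*k+ox),int((v-y0)*k)),3,col,-1)
cv2.imwrite("pics/g2.png",im)
```

```text
14.3 [417.98975901 144.98514713  32.32859066] 19.01271488916265 0.0 [-0.26441648  0.17225428 -0.33409398]
```

View pics/g2.png

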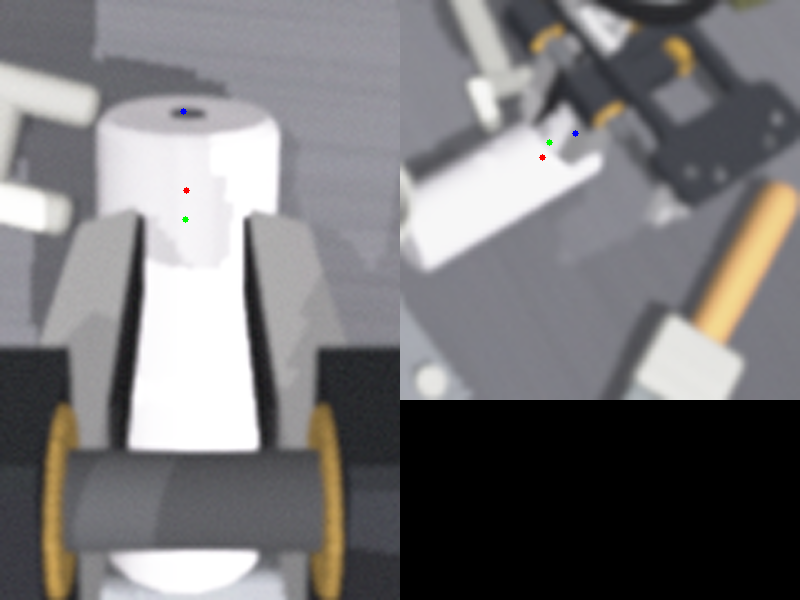

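Run:
```python
from h import *
c=imaging.camera("wrist");s=monitor.read_state()
Rm=R.from_euler('xyz',s["eef_rot"])
for x in (-8,0,8):
  for dz in (-30,-20,-10,0,10,19):
    P=s["eef_pos"]+Rm.apply([[x,9.5,dz],[x,-9.5,dz]])
    p=proj(c,P);print(x,dz,np.round(p.ravel(),1))
A=np.array([397.7,142.6,20]);print(proj(c,[A+[0,20,0],A-[0,20,0],A+[0,0,20]]))
```

```text
-8 -30 [331.  255.1 300.2 255.1]
-8 -20 [330.3 248.2 301.  248.2]
-8 -10 [329.6 241.9 301.8 241.9]
-8 0 [329.  236.2 302.5 236.3]
-8 10 [328.5 231.1 303.1 231.1]
-8 19 [328.1 226.8 303.7 226.8]
0 -30 [331.1 243.1 299.9 243.2]
0 -20 [330.4 236.7 300.8 236.8]
0 -10 [329.8 231.  301.6 231. ]
0 0 [329.2 225.7 302.3 225.8]
0 10 [328.6 221.  303.  221. ]
0 19 [328.2 217.  303.5 217. ]
8 -30 [331.3 230.9 299.7 230.9]
8 -20 [330.5 225.  300.6 225.1]
8 -10 [329.9 219.8 301.4 219.8]
8 0 [329.3 215.  302.2 215. ]
8 10 [328.7 210.7 302.8 210.7]
8 19 [328.3 207.1 303.4 207.1]
[[342.24657838 195.8726075 ]
 [287.7629363  191.05136276]
 [314.86833478 200.89195535]]
```

The fingers closed to 19 mm over the slug with no force. In the crop their tips, at about (135,212) and (245,212), sit above it. So the real fingertips end about 20 mm short of the reported TCP, not 19 mm ahead of it. That explains the poor first grasp. I'll go lower and check by touch.

Request:
arm_command([
  [0.62, 0, 0, 0, 0],
  [0.62, 0, 0, 0, 0],
  [0.62, 0, 0, 0, 0],
  [0.62, 0, 0, 9, 0],
  [0.62, 0, 0, 18, 0],
  [0.62, 0, 0, 18, 0],
  [0.2, 0, 0, 18, 0],
  [0.2, 0, 0, 18, 0],
  [0.2, 0, 0, 18, 0],
  [0.2, 0, 0, 18, 0],
  [0.2, 0, 0, 18, 0],
], force=6)

```text
clock: 15.82
eef_pos: [418.2, 145.0, 14.5]
eef_rot: [-3.142, 0.0, -3.049]
wrist_force: [0.7, -1.4, 2.4]
finger_gap: 34.7
finger_force: 6.0
```

Touch confirms it: the gap of 34.7 mm is the chord 10 mm above the slug's axis, so the tips are about 15 mm short of the reported TCP (about 35 mm off the text). I'll apply that offset from here on.

Request:
arm_command([
  [0.58, 0, 0, 0, 0],
  [0.58, 0, 0, 0, 0],
  [0.58, 0, 0, 9, 0],
  [0.58, 0, 0, 18, 0],
  [0.58, 0, 0, 18, 0],
  [0.2, 0, 0, 18, 0],
  [0.2, 0, 0, 18, 0],
  [0.2, 0, 0, 18, 0],
  [0.2, 0, 0, 18, 0],
], force=9)

```text
clock: 16.95
eef_pos: [418.1, 145.0, -3.5]
eef_rot: [3.142, 0.0, -3.049]
wrist_force: [0.3, -0.2, 0.1]
finger_gap: 39.6
finger_force: 8.9
```

Request:
arm_command([
  [0.2, -1, 0, -6, 0],
  [0.2, -3, 0, -12, 0],
  [0.2, -5, 0, -17, 0],
  [0.2, -8, 0, -23, 0],
  [0.2, -11, 0, -28, 0],
  [0.2, -14, 0, -33, 0],
  [0.2, -18, 0, -38, 0],
  [0.2, -22, 0, -42, 0],
  [0.2, -26, 0, -47, 0],
  [0.2, -31, 0, -51, 0],
  [0.2, -36, 0, -54, 0],
  [0.2, -40, 0, -58, 0],
  [0.2, -46, 0, -61, 0],
  [0.2, -51, 0, -64, 0],
  [0.2, -57, 0, -66, 0],
  [0.2, -62, 0, -68, 0],
  [0.2, -62, 0, -68, 0],
])

```text
clock: 19.08
eef_pos: [480.0, 150.7, 64.7]
eef_rot: [-3.142, 0.0, -3.05]
wrist_force: [-4.0, -0.6, 5.2]
finger_gap: 39.4
finger_force: 9.0
```

Run:
```python
from h import *
s=monitor.read_state();print(s["clock"],s["eef_pos"],s["finger_gap"],s["finger_force"],s["wrist_force"])
d=imaging.camera("scene")
im=cv2.resize(d["img"][200:380,320:500,::-1],(600,600),interpolation=cv2.INTER_CUBIC);k=600/180
u=np.array([-.9957,-.093,0]);G=np.array(s["eef_pos"])+[0,0,26];ax=.5*u+[0,0,.866]
for P in (G-90*ax,G,G+20*ax):
    a,b=proj(d,P)[0];cv2.circle(im,(int((a-320)*k),int((b-200)*k)),3,(0,0,255),-1)
cv2.imwrite("pics/arc.png",im)
```

```text
19.075 [480.04511505 150.68049248  64.73828385] 39.35450427528074 8.999182964907959 [-3.98431326 -0.55773126  5.23495227]
```

View pics/arc.png

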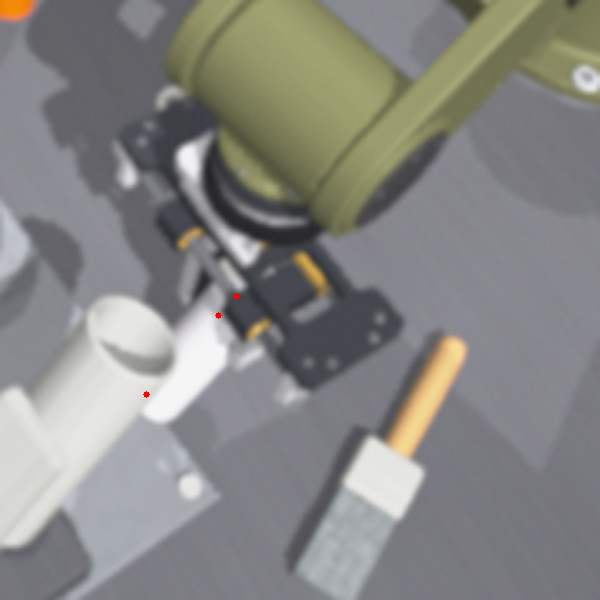

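The view shows the slug held near its top with its foot on the bench, near (165,410), leaning like the tube. I've now used my picture quota, so the rest relies on numbers from the networks. Next: clamp firmly, lift, and measure the tilt.

Request:
arm_command([
  [0.2, 0, 0, 0, 0],
  [0.2, 0, 0, 0, 0],
  [0.2, 5, 0, -5, 0],
  [0.2, 15, 0, -15, 0],
  [0.2, 25, 0, -40, 0],
  [0.2, 30, 0, -80, 0],
  [0.2, 30, 0, -120, 0],
  [0.2, 30, 0, -160, 0],
  [0.2, 30, 0, -190, 0],
  [0.2, 30, 0, -190, 0],
  [0.2, 30, 0, -190, 0],
], force=45)

```text
clock: 20.5
eef_pos: [449.1, 147.8, 253.0]
eef_rot: [-3.141, -0.002, -3.049]
wrist_force: [-0.3, 0.0, -3.4]
finger_gap: 38.9
finger_force: 45.0
```

```bash
cat > tilt.py <<'E'
from h import *
from scipy.optimize import minimize
# fit slug centre-plane pose (bottom centre u,z ; tilt) from outlines, in plane through TCP along tool x
def cyl(B,ax,L,r=20):
    e1=np.cross(ax,[.3,.9,.1]);e1/=np.linalg.norm(e1);e2=np.cross(ax,e1);t=np.linspace(0,2*np.pi,24)[:,None]
    c=r*(np.cos(t)*e1+np.sin(t)*e2);return np.vstack([B+c,B+L*ax+c])
def run(name,L,grip,cams=("scene","wrist","top"),gz=26):
    s=monitor.read_state();Rm=R.from_euler('xyz',s["eef_rot"]).as_matrix();u=Rm[:,0];v=Rm[:,1]
    G=np.array(s["eef_pos"])+[0,0,gz]
    obs=[]
    for n in cams:
        c=imaging.camera(n);g=proj(c,G-40*np.array([u[0]*.5,u[1]*.5,.866]))[0]
        L_=[r for r in trace(c,name) if np.hypot(*(np.array(r["rect"][:2])-g))<60]
        if L_:
            r=max(L_,key=lambda r:r["p"]);obs.append((c,r["region"]));print(n,round(float(r["p"]),2),np.round(r["rect"]),r["region"].sum(),np.round(g))
    def pred(c,p):
        ph,off,gg=p;ax=np.sin(ph)*u+np.cos(ph)*np.array([0,0,1])
        B=G+off*u-gg*ax;h=cv2.convexHull(np.float32(proj(c,cyl(B,ax,L))))
        m=np.zeros((400,640),np.uint8);cv2.fillConvexPoly(m,np.int32(h*16),1,shift=4);return m>0
    best=[]
    for ph in np.radians(np.arange(0,75,3)):
        for off in (-9,-6,-3,0,3,6,9):
            for gg in grip:
                # mask must be inside prediction; prediction outside mask penalised only lightly where gripper may hide it
                J=sum(((m&~pred(c,(ph,off,gg))).sum()*1.0+.3*(~m&pred(c,(ph,off,gg))).sum()) for c,m in obs)
                best.append((J,round(np.degrees(ph)),off,gg))
    best.sort();print(best[:8]);print(s["clock"],s["eef_pos"],s["finger_gap"])
E
python3 -c "
from tilt import *
run('long_slug_mid',110,(80,85,90,95))"
```

```text
scene 0.67 [404. 255.  49.  62.] 1170 [404. 257.]
wrist 0.57 [318. 231.  68.  70.] 3797 [316. 247.]
[(np.float64(268.8), 30, 3, 90), (np.float64(286.4), 24, 6, 95), (np.float64(301.1), 30, 6, 95), (np.float64(301.4), 27, 3, 90), (np.float64(313.1), 21, 6, 95), (np.float64(328.1), 27, 6, 95), (np.float64(335.1), 30, 3, 95), (np.float64(347.20000000000005), 24, 6, 90)]
20.5 [449.12633702 147.81552541 253.01750306] 38.92967680898909
```

Request:
arm_command([
  [0.2, 0, 0, -25, -1],
  [0.2, -10, 5, -53, -2.7],
  [0.2, -30, 10, -53, -2.7],
  [0.2, -50, 15, -53, -2.7],
  [0.2, -70, 19, -53, -2.7],
  [0.2, -75.5, 19, -53, -2.7],
  [0.2, -75.5, 19, -53, -2.7],
])

```text
clock: 21.68
eef_pos: [523.1, 173.6, 307.0]
eef_rot: [-3.141, -0.001, -3.002]
wrist_force: [0.1, 0.4, -3.1]
finger_gap: 39.2
finger_force: 45.0
```

```bash
python3 -c "
from tilt import *
run('long_slug_mid',110,(80,85,90,95,100))
print(totool([574,180.8,216]))"
```

```text
wrist 0.74 [319. 233.  65.  73.] 3873 [316. 247.]
[(np.float64(139.39999999999998), 21, 6, 90), (np.float64(149.5), 30, 3, 90), (np.float64(153.7), 24, 6, 90), (np.float64(156.39999999999998), 15, 9, 90), (np.float64(158.0), 21, 6, 95), (np.float64(168.29999999999998), 30, 3, 85), (np.float64(173.0), 12, 9, 90), (np.float64(176.1), 24, 6, 95)]
21.675 [523.09539789 173.64295009 306.98592081] 39.16270946736554
[-5.14351754e+01 -8.67027005e-02  9.16539752e+01]
```

Request:
arm_command([
  [0.2, 0, 0, 11, 0],
  [0.2, 0, 0, 22, 0],
  [0.2, -3, 0, 28, 0],
  [0.2, -6, 0, 33, 0],
  [0.2, -9, 0, 38, 0],
  [0.2, -12, 0, 43, 0],
  [0.2, -15, 0, 48, 0],
  [0.2, -15, 0, 48, 0],
])

```text
clock: 22.98
eef_pos: [538.2, 175.9, 258.8]
eef_rot: [-3.141, -0.001, -3.002]
wrist_force: [0.1, 0.3, -4.5]
finger_gap: 39.0
finger_force: 45.0
```

```bash
python3 -c "
from tilt import *
run('long_slug_mid',110,(80,85,90,95,100))
print(totool([574,180.8,216]),monitor.read_state()['wrist_force'],monitor.read_state()['moment'])"
```

```text
scene 0.88 [369. 285.  41.  59.] 1157 [369. 289.]
wrist 0.76 [317. 232.  69.  71.] 3856 [316. 246.]
[(np.float64(308.1), 30, 3, 90), (np.float64(325.6), 27, 3, 90), (np.float64(330.9), 27, 3, 85), (np.float64(331.6), 21, 6, 95), (np.float64(349.1), 30, 6, 100), (np.float64(353.19999999999993), 24, 6, 90), (np.float64(356.59999999999997), 24, 6, 95), (np.float64(359.4), 30, 3, 85)]
22.975 [538.16841993 175.85610945 258.83041839] 38.983855601205775
[-36.18212924  -0.12800246  43.58169498] [-1.11672994  0.13170545 -3.12221001] [0.04586907 0.05503233 0.07473847]
```

Request:
arm_command([
  [0.2, -3, 0, 5, 0],
  [0.2, -6, 0, 10, 0],
  [0.2, -9, 0, 15, 0],
  [0.2, -12, 0, 21, 0],
  [0.2, -15, 0, 26, 0],
  [0.2, -17, 0, 30, 0],
  [0.2, -17, 0, 30, 0],
])

```text
clock: 24.15
eef_pos: [554.9, 178.2, 228.9]
eef_rot: [-3.142, -0.001, -3.002]
wrist_force: [-0.2, -0.9, -3.5]
finger_gap: 38.5
finger_force: 45.0
```

```bash
python3 -c "
from tilt import *
run('long_slug_mid',110,(80,85,90,95,100))
print(totool([574,180.8,216]),monitor.read_state()['wrist_force'],monitor.read_state()['moment'])"
```

```text
scene 0.6 [364. 293.  31.  43.] 649 [359. 301.]
wrist 0.65 [317. 233.  66.  71.] 3871 [316. 246.]
[(np.float64(378.79999999999995), 21, 6, 90), (np.float64(411.7), 21, 6, 95), (np.float64(412.79999999999995), 30, 3, 90), (np.float64(424.8), 24, 6, 95), (np.float64(425.9), 24, 6, 90), (np.float64(431.70000000000005), 18, 6, 95), (np.float64(436.0), 27, 3, 85), (np.float64(445.29999999999995), 18, 6, 90)]
24.15 [554.94892546 178.22208134 228.94289581] 38.475380741837455
[-19.17498541  -0.12118942  13.59302754] [-0.3003655   0.27546748 -3.10128099] [0.04984649 0.05990317 0.04894593]
```

Scene region shrank from 1157 to 649 px, with no contact force, so the foot is inside the tube. Releasing.

Request:
arm_command([
  [0.6, 0, 0, 0, 0],
  [0.6, 0, 0, 0, 0],
  [0.6, 0, 0, 0, 0],
  [0.6, 5, 0, -25, 0],
  [0.7, 20, 0, -70, 0],
  [0.7, 40, 0, -110, 0],
  [0.7, 50, 0, -120, 0],
  [0.7, 50, 0, -120, 0],
])

```text
clock: 25.45
eef_pos: [505.3, 171.3, 349.3]
eef_rot: [3.142, 0.001, -3.002]
wrist_force: [0.9, 0.7, -0.2]
finger_gap: 66.0
finger_force: 0.0
```

Run:
```python
from h import *
s=monitor.read_state();print(s["clock"],s["eef_pos"],s["eef_rot"])
for n in ["wrist","scene","top"]:
    q=imaging.camera(n);M=np.array([574,180.8,216]);a=np.array([-.495,-.0695,.866]);print(n,"mouth",np.round(proj(q,[M,M-55*a,M-165*a]).ravel()))
    for t,z in [("long_slug_mid",20),("short_slug_mid",40)]:
        for r in find_in(q,t): print(n,t,round(float(r["p"]),2),np.round(r["rect"]),np.round(onz(q,r["rect"][:2],z)))
    if n=="wrist":
        e1=np.array([-.139,.99,0]);e2=np.cross(a,e1)
        for d in (55,165):
            pts=[M-d*a+r*(np.cos(t)*e1+np.sin(t)*e2) for r in (0,8,14) for t in np.linspace(0,6.28,9)]
            print(d,[q["img"][int(v),int(u)].tolist() for u,v in proj(q,pts)][::4])
```

```text
25.45 [505.30053445 171.30701069 349.28955873] [ 3.14152651e+00  6.29686721e-04 -3.00229765e+00]
wrist mouth [316. 240. 316. 245. 317. 251.]
wrist long_slug_mid 0.92 [ 88. 184.  64.  29.] [ 606. -252.   20.]
wrist long_slug_mid 0.78 [101. 107.  67.  31.] [ 462. -221.   20.]
wrist long_slug_mid 0.7 [318. 244.  26.  32.] [666. 195.  20.]
wrist short_slug_mid 0.8 [ 16. 171.  24.  24.] [ 594. -380.   40.]
wrist short_slug_mid 0.72 [ 35. 190.  44.  32.] [ 626. -344.   40.]
wrist short_slug_mid 0.17 [212. 215.  38.  37.] [627.  -4.  40.]
55 [[158, 155, 163], [158, 155, 163], [158, 155, 163], [250, 249, 251], [249, 247, 249], [250, 249, 251], [237, 235, 239]]
165 [[249, 248, 250], [249, 248, 250], [249, 248, 250], [248, 248, 249], [244, 243, 245], [115, 115, 121], [190, 188, 189]]
scene mouth [359. 302. 344. 320. 318. 352.]
scene long_slug_mid 0.78 [323. 187.  17.  39.] [ 448. -221.   20.]
scene long_slug_mid 0.74 [302. 267.  23.  26.] [601. -17.  20.]
scene long_slug_mid 0.65 [323. 157.  18.  34.] [ 397. -327.   20.]
scene short_slug_mid 0.92 [247. 173.  18.  25.] [ 626. -341.   40.]
scene short_slug_mid 0.7 [249. 153.  14.  25.] [ 596. -412.   40.]
top mouth [178. 185. 181. 179. 187. 168.]
top long_slug_mid 0.73 [355. 184.  25.  23.] [ 595. -228.   20.]
top long_slug_mid 0.68 [350. 234.  15.  23.] [ 465. -200.   20.]
top short_slug_mid 0.89 [396. 166.  21.  24.] [ 629. -333.   40.]
top short_slug_mid 0.88 [431. 175.  29.  16.] [ 597. -421.   40.]
```

Long slug is in: the wrist camera finds its end face inside the bore at (318,244), with the centre hole at the predicted 55 mm depth. On to the short slug.

Request:
arm_command([
  [0.62, -5, -50, 0, 0],
  [0.62, -10, -105, 0, 0],
  [0.62, -15, -160, 0, 0],
  [0.62, -20, -215, 0, 0],
  [0.62, -26, -270, 20, 0],
  [0.62, -31, -325, 50, 0],
  [0.62, -36, -380, 90, 0],
  [0.62, -42, -430, 120, 0],
  [0.62, -47, -480, 150, 0],
  [0.62, -49, -513, 170, 0],
  [0.62, -49, -513, 170, 0],
  [0.62, -49, -513, 170, 0],
])

```text
clock: 27.4
eef_pos: [625.4, -329.4, 179.9]
eef_rot: [-3.141, 0.001, -3.002]
wrist_force: [0.2, 0.2, 0.8]
finger_gap: 58.0
finger_force: 0.0
```

Run:
```python
from h import *
s=monitor.read_state();print(s["clock"],s["eef_pos"],s["eef_rot"],s["joints"])
for n in ["wrist","scene","top"]:
    q=imaging.camera(n)
    for r in trace(q,"short_slug_mid"):
        ys,xs=np.nonzero(r["region"]);w=onz(q,r["rect"][:2],40);print(n,round(float(r["p"]),2),np.round(r["rect"]),np.round(w,1),np.round(totool(w),1))
    print(n,"pred rect",end=" ")
    from tilt import cyl
    for c in ((625.5,-330),(621,-330),(630,-330)):
        p=proj(q,cyl(np.array([*c,0.]),np.array([0,0,1.]),80));print(np.round(np.r_[(p.min(0)+p.max(0))/2,np.ptp(p,axis=0)]),end=" ")
    print()
```

```text
27.4 [ 625.39455847 -329.39462783  179.89918958] [-3.14136994e+00  5.29656062e-04 -3.00207905e+00] [-5.36644625e-01  6.74823729e-01  1.00145478e+00  1.58633862e-04
  1.46476164e+00 -2.24697125e+00]
wrist 0.94 [242. 158.  50.  45.] [ 607.2 -418.6   40. ] [ 31.  -86.  140.8]
wrist 0.82 [316. 183.  35.  54.] [ 624.6 -329.7   40. ] [  1.3  -0.4 140.7]
wrist pred rect [316. 186.  38.  48.] [316. 182.  39.  48.] [315. 190.  38.  49.] 
scene 0.83 [249. 174.  10.  25.] [ 624.  -333.7   40. ] [  2.3  -4.2 140.6]
scene 0.71 [247. 152.  14.  16.] [ 601.4 -416.6   40. ] [ 36.3 -83.1 140.6]
scene pred rect [249. 175.  18.  30.] [250. 175.  18.  30.] [247. 176.  18.  30.] 
top 0.5 [182. 179.  35.  36.] [636.3 214.3  40. ] [-86.5 537.  139.9]
top pred rect [395. 167.  21.  24.] [395. 169.  21.  24.] [394. 165.  21.  24.]
```

Request:
arm_command([
  [0.62, 1.5, 0, 50, 0],
  [0.62, 1.5, 0, 100, 0],
  [0.62, 1.5, 0, 140, 0],
  [0.62, 1.5, 0, 148, 0],
  [0.62, 1.5, 0, 148, 0],
  [0.2, 1.5, 0, 148, 0],
  [0.2, 1.5, 0, 148, 0],
  [0.2, 1.5, 0, 148, 0],
  [0.2, 1.5, 0, 148, 0],
], force=40)

```text
clock: 28.82
eef_pos: [624.3, -330.4, 32.7]
eef_rot: [-3.14, 0.002, -3.002]
wrist_force: [-0.7, 1.1, 7.7]
finger_gap: 39.3
finger_force: 39.9
```

Request:
arm_command([
  [0.2, 0, 0, -40, 0],
  [0.2, 0, 0, -90, 0],
  [0.2, 0, 0, -140, 0],
  [0.2, -5, 30, -185, 0],
  [0.2, -13, 80, -220, 0],
  [0.2, -21, 130, -250, 0],
  [0.2, -29, 185, -267, 0],
  [0.2, -37, 240, -267, 0],
  [0.2, -46, 295, -267, 0],
  [0.2, -55, 350, -267, 0],
  [0.2, -63, 400, -267, 0],
  [0.2, -71, 450, -267, 0],
  [0.2, -78, 490, -267, 0],
  [0.2, -81, 513, -267, 0],
  [0.2, -81, 513, -267, 0],
  [0.2, -81, 513, -267, 0],
])

```text
clock: 30.82
eef_pos: [632.9, 188.0, 298.3]
eef_rot: [-3.141, -0.0, -3.003]
wrist_force: [-0.0, -0.3, -2.5]
finger_gap: 38.9
finger_force: 39.9
```

```bash
python3 -c "
from tilt import *
run('short_slug_mid',80,(54,59,64,69),gz=32)
print(totool([574,180.8,216]),monitor.read_state()['eef_rot'])"
```

```text
scene 0.9 [328. 299.  16.  41.] 368 [321. 308.]
wrist 0.61 [318. 236.  68.  97.] 5262 [316. 250.]
top 0.54 [172. 151.  12.  19.] 103 [162. 139.]
[(np.float64(651.0), 0, 0, 64), (np.float64(657.9), 3, 3, 64), (np.float64(662.8), 0, 0, 69), (np.float64(671.7), 3, 3, 59), (np.float64(679.3), 0, 3, 64), (np.float64(718.1), 0, -3, 69), (np.float64(724.6), 0, 3, 59), (np.float64(742.5), 3, 0, 69)]
30.825 [632.86849439 187.97470527 298.33671557] 38.86812951052795
[59.35037043  0.49872518 82.48537887] [-3.14153484e+00  2.00943608e-04 -3.00318398e+00]
```

Request:
arm_command([
  [0.2, 0, 0.5, 28, 0],
  [0.2, 0, 0.5, 55, 0],
  [0.2, 0, 0.5, 55, 0],
  [0.2, 6, 0.5, 55, 0],
  [0.2, 12, 0.5, 55, 0],
  [0.2, 15, 0.5, 55, 0],
  [0.2, 18, 0.5, 55, 0],
  [0.2, 21, 0.5, 55, 0],
  [0.2, 24, 0.5, 55, 0],
  [0.2, 27, 0.5, 55, 0],
  [0.2, 30, 0.5, 55, 0],
  [0.2, 33, 0.5, 55, 0],
  [0.2, 36, 0.5, 55, 0],
  [0.2, 39, 0.5, 55, 0],
  [0.2, 39, 0.5, 55, 0],
], force=20)

```text
clock: 33.0
eef_pos: [593.7, 184.2, 243.1]
eef_rot: [-3.142, -0.001, -3.002]
wrist_force: [1.3, 0.2, -1.6]
finger_gap: 39.3
finger_force: 20.0
```

```bash
python3 -c "
from tilt import *
run('short_slug_mid',80,(54,59,64,69),gz=32)
print(totool([574,180.8,216]),monitor.read_state()['wrist_force'])"
```

```text
scene 0.86 [339. 306.  31.  40.] 828 [341. 309.]
wrist 0.8 [314. 255.  69.  76.] 3978 [316. 250.]
[(np.float64(278.0), 21, -6, 64), (np.float64(281.9), 24, -6, 64), (np.float64(312.5), 24, -6, 59), (np.float64(326.0), 18, -6, 69), (np.float64(332.4), 30, -9, 59), (np.float64(340.09999999999997), 21, -6, 69), (np.float64(344.09999999999997), 33, -9, 59), (np.float64(344.9), 33, -9, 64)]
33.0 [593.67254751 184.16481545 243.08190063] 39.31613093453868
[20.17080271 -0.63846812 27.1970056 ] [ 0.68823943 -0.48841075 -1.67944158]
```

Tilt is about 23° and the slug has shifted about 6 mm in the pads. The bore clearance allows for that, so I clamp, lift over and insert.

Request:
arm_command([
  [0.2, 0, 0, 0, 0],
  [0.2, 0, 0, 0, 0],
  [0.2, -2, 0, -10, 0],
  [0.2, -2, 0, -30, 0],
  [0.2, 0, -0.6, -60, 0],
  [0.2, 20, -0.6, -60, 0],
  [0.2, 40, -0.6, -60, 0],
  [0.2, 58, -0.6, -60, 0],
  [0.2, 63, -0.6, -50, 0],
  [0.2, 63, -0.6, -30, 0],
  [0.2, 63, -0.6, -16, 0],
  [0.2, 63, -0.6, -16, 0],
], force=45)

```text
clock: 34.8
eef_pos: [531.6, 174.8, 258.2]
eef_rot: [-3.141, -0.002, -3.002]
wrist_force: [-0.3, -0.8, -1.1]
finger_gap: 39.3
finger_force: 45.0
```

```bash
python3 -c "
from tilt import *
run('short_slug_mid',80,(54,59,64,69),gz=32)
print(totool([574,180.8,216]),monitor.read_state()['wrist_force'])"
```

```text
scene 0.73 [372. 281.  33.  43.] 989 [373. 285.]
wrist 0.9 [318. 254.  67.  75.] 4048 [316. 248.]
[(np.float64(288.09999999999997), 21, -6, 59), (np.float64(295.2), 27, -9, 59), (np.float64(297.0), 21, -6, 64), (np.float64(300.3), 18, -6, 64), (np.float64(303.2), 30, -9, 59), (np.float64(317.7), 30, -9, 64), (np.float64(321.1), 27, -9, 64), (np.float64(336.59999999999997), 27, -9, 54)]
34.8 [531.6171156  174.81524078 258.20366819] 39.32776689875727
[-4.24451815e+01 -1.72462981e-02  4.39164656e+01] [ 0.65339739  0.34753118 -1.76192181]
```

Request:
arm_command([
  [0.2, -3, 0, 5, 0],
  [0.2, -6, 0, 10, 0],
  [0.2, -9, 0, 15, 0],
  [0.2, -12, 0, 20, 0],
  [0.2, -14, 0, 25, 0],
  [0.2, -17, 0, 30, 0],
  [0.2, -20, 0, 35, 0],
  [0.2, -23, 0, 40, 0],
  [0.2, -26, 0, 45, 0],
  [0.2, -26, 0, 45, 0],
])

```text
clock: 36.35
eef_pos: [557.3, 178.3, 213.6]
eef_rot: [-3.141, -0.001, -3.003]
wrist_force: [-1.6, -1.9, -4.3]
finger_gap: 39.0
finger_force: 45.0
```

```bash
python3 -c "
from tilt import *
run('short_slug_mid',80,(54,59,64,69),gz=32)
print(totool([574,180.8,216]),monitor.read_state()['wrist_force'])"
```

```text
scene 0.92 [358. 296.  21.  32.] 483 [357. 304.]
wrist 0.8 [316. 255.  71.  74.] 4013 [316. 250.]
[(np.float64(318.4), 21, -6, 64), (np.float64(338.4), 24, -6, 64), (np.float64(342.29999999999995), 24, -6, 59), (np.float64(342.79999999999995), 21, -6, 59), (np.float64(349.5), 18, -6, 64), (np.float64(361.4), 18, -6, 69), (np.float64(363.1), 30, -9, 59), (np.float64(364.2), 33, -9, 59)]
36.35 [557.30330663 178.25833751 213.56776081] 38.95979368905231
[-16.93029673   0.15419829  -1.79774874] [-2.86454595 -3.99375811 -6.10433843]
```

Request:
arm_command([
  [0.6, 0, 0, 0, 0],
  [0.6, 0, 0, 0, 0],
  [0.6, 0, 0, 0, 0],
  [0.6, 3, 0, -30, 0],
  [0.7, 20, 0, -80, 0],
  [0.7, 50, 0, -130, 0],
  [0.7, 60, 0, -150, 0],
  [0.7, 60, 0, -150, 0],
])

```text
clock: 37.65
eef_pos: [498.1, 170.3, 366.1]
eef_rot: [3.141, 0.004, -3.002]
wrist_force: [0.8, -0.2, -2.1]
finger_gap: 65.3
finger_force: 0.0
```

Run:
```python
from tilt import *
s=monitor.read_state();print(s["clock"],s["eef_pos"],s["eef_rot"])
M=np.array([574,180.8,216]);a=np.array([-.495,-.0695,.866])
for n in ["wrist","scene","top"]:
    q=imaging.camera(n)
    for d in (25,50):
        p=proj(q,cyl(M,a,d));print(n,"pred proud",d,np.round(np.r_[(p.min(0)+p.max(0))/2,np.ptp(p,axis=0)]), "top face c",np.round(proj(q,M+d*a)[0]))
    for r in find_in(q,"short_slug_mid"): print(n,round(float(r["p"]),2),np.round(r["rect"]),np.round(onz(q,r["rect"][:2],20)))
    for r in trace(q,"dial_grip")[:2]: print(n,"dial",round(float(r["p"]),2),np.round(r["rect"]))
    if n=="wrist":
        u,v=np.int32(proj(q,M+25*a)[0]);print("grey row profile",q["img"][v-32:v+33:2,u].mean(1).astype(int).tolist())
```

```text
37.65 [498.09788892 170.33013108 366.05071232] [ 3.14105191  0.0037806  -3.00204667]
wrist pred proud 25 [316. 239.  33.  35.] top face c [316. 238.]
wrist pred proud 50 [316. 237.  36.  39.] top face c [316. 235.]
wrist 0.66 [ 19. 174.  37.  27.] [ 606. -413.   20.]
wrist 0.57 [316. 236.  32.  40.] [651. 190.  20.]
grey row profile [223, 224, 224, 223, 222, 217, 174, 244, 255, 255, 255, 255, 255, 250, 152, 144, 225, 255, 255, 254, 254, 254, 254, 252, 219, 177, 179, 231, 236, 241, 252, 252, 246]
scene pred proud 25 [363. 298.  28.  28.] top face c [366. 293.]
scene pred proud 50 [367. 293.  35.  37.] top face c [374. 284.]
scene 0.82 [361. 298.  23.  26.] [510. 112.  20.]
scene 0.65 [247. 154.  18.  25.] [ 599. -432.   20.]
scene dial 0.83 [302. 267.  25.  25.]
top pred proud 25 [177. 187.  20.  21.] top face c [176. 188.]
top pred proud 50 [176. 188.  22.  24.] top face c [174. 191.]
top 0.69 [430. 174.  26.  18.] [ 605. -427.   20.]
top dial 0.81 [263. 181.  27.  30.]
```

Both slugs are in: the scene rect (361,298,23,26) matches the 25 mm proud prediction. Earlier pictures show the dial pointer one click from the stop, so it needs one more click clockwise. Moving above it.

Request:
arm_command([
  [0.5, 0, -50, 0, 9],
  [0.5, -20, -100, 10, 18],
  [0.5, -50, -145, 40, 27],
  [0.5, -80, -180, 80, 34.4],
  [0.5, -90, -180, 120, 34.4],
  [0.5, -90, -180, 166, 34.4],
  [0.5, -90, -180, 166, 34.4],
  [0.5, -90, -180, 166, 34.4],
])

```text
clock: 39.1
eef_pos: [612.8, 4.4, 200.5]
eef_rot: [3.141, 0.002, 2.681]
wrist_force: [-0.5, 0.1, 0.3]
finger_gap: 47.2
finger_force: 0.0
```

Run:
```python
from tilt import *
s=monitor.read_state();print(s["clock"],s["eef_pos"],s["eef_rot"])
rays=[]
for n in ["wrist","scene","top"]:
    q=imaging.camera(n)
    for t in ["dial","dial_grip"]:
      for r in trace(q,t)[:2]:
        w=onz(q,r["rect"][:2],75);ok=np.hypot(*(w[:2]-[612,5]))<40
        print(n,t,round(float(r["p"]),2),np.round(r["rect"],1),np.round(w,1))
        if ok:
            rays.append(pix2ray(q,r["rect"][:2]))
            m=cv2.dilate(r["region"].astype(np.uint8),np.ones((7,7)))>0
            g=q["img"].min(2)
            k,lab,st,ce=cv2.connectedComponentsWithStats((m&(g>170)).astype(np.uint8))
            for i in range(1,k):
                if st[i,4]>=3:
                    w=onz(q,ce[i],80);print("   white",st[i,4],np.round(ce[i],1),np.round(w,1))
print(np.round(tri(rays),1))
```

```text
39.1 [612.80260178   4.43660106 200.53336582] [3.14063001e+00 2.18675988e-03 2.68052270e+00]
wrist dial_grip 0.87 [319.9 187.2  55.9  63.1] [615.3   8.5  75. ]
   white 15 [292.5 193.7] [607.2 -21.7  80. ]
   white 161 [319.2 213.3] [641.2  -5.3  80. ]
   white 19 [302.6 207.1] [626.2 -18.8  80. ]
   white 28 [335.9 206.5] [642.3  15.1  80. ]
wrist dial_grip 0.33 [528.5  99.2 155.4 152.1] [628.1 253.1  75. ]
scene dial 0.96 [301.6 268.5  26.9  26.2] [612.9  12.8  75. ]
   white 13 [296.6 253.4] [608.9 -24.6  80. ]
   white 6 [314.5 255. ] [573.6  -3.8  80. ]
   white 4 [286.5 258.5] [634.8 -22.   80. ]
   white 23 [293.  259.9] [622.9 -12.6  80. ]
   white 10 [286.8 267.5] [642.7  -0.8  80. ]
   white 13 [288.4 275.6] [647.1  19.   80. ]
scene dial_grip 0.82 [302.1 266.9  21.   23.4] [610.3   9.6  75. ]
   white 13 [296.6 253.4] [608.9 -24.6  80. ]
   white 5 [314.6 255.2] [573.6  -3.3  80. ]
   white 4 [286.5 258.5] [634.8 -22.   80. ]
   white 23 [293.  259.9] [622.9 -12.6  80. ]
   white 10 [286.8 267.5] [642.7  -0.8  80. ]
   white 9 [288.9 275.3] [645.8  18.8  80. ]
scene dial_grip 0.66 [326.  165.9  12.4   9.1] [ 428.7 -244.    75. ]
top dial_grip 0.57 [392.5 253.8  32.7  25.7] [ 402.  -293.1   75. ]
[612.8  10.7  76.5]
```

Run:
```python
from h import *
w=imaging.camera("wrist");d=imaging.camera("scene")
f=lambda a,b:tri([pix2ray(w,a),pix2ray(d,b)])
P=[f((335.9,206.5),(288.6,275.5)),f((302.6,207.1),(286.5,258.5)),f((302.6,207.1),(293,259.9)),f((292.5,193.7),(296.6,253.4)),f((319.2,213.3),(286.8,267.5)),f((319.2,213.3),(293,259.9))]
print(np.round(P,1))
# centre from wrist marks for several mark heights
for z in (50,55,60,65,70,75,80):
    S,A,B=[onz(w,p,z) for p in ((335.9,206.5),(302.6,207.1),(292.5,193.7))]
    # circle through three points
    M=2*np.array([(A-S)[:2],(B-S)[:2]]);c=np.linalg.solve(M,[A[:2]@A[:2]-S[:2]@S[:2],B[:2]@B[:2]-S[:2]@S[:2]])
    print(z,np.round(c,1),round(np.hypot(*(S[:2]-c)),1),np.round(np.degrees([np.arctan2(*(p[:2]-c)[::-1]) for p in (S,A,B)])),np.round(totool([*c,z]),1))
```

```text
[[644.6  14.1  68.8]
 [630.6 -23.8  69.3]
 [623.8 -16.8  76.7]
 [607.6 -23.   79.6]
 [641.8  -5.7  71.3]
 [629.2   0.9 110.1]]
50 [617.1   6. ] 33.5 [ 12. -63. -99.] [ -3.7   3.6 148.5]
55 [616.1   6.5] 33.0 [ 12. -63. -99.] [ -2.6   3.6 143.5]
60 [615.1   6.9] 32.5 [ 12. -63. -99.] [ -1.5   3.6 138.5]
65 [614.1   7.4] 32.1 [ 12. -63. -99.] [ -0.4   3.5 133.5]
70 [613.    7.9] 31.6 [ 12. -63. -99.] [  0.8   3.5 128.5]
75 [612.    8.4] 31.1 [ 12. -63. -99.] [  1.9   3.5 123.5]
80 [611.    8.8] 30.6 [ 12. -63. -99.] [  3.    3.4 118.5]
```

Request:
arm_command([
  [0.5, 0.5, 3.5, 45, 0],
  [0.5, 0.5, 3.5, 90, 0],
  [0.5, 0.5, 3.5, 115, 0],
  [0.5, 0.5, 3.5, 124, 0],
  [0.5, 0.5, 3.5, 131, 0],
  [0.5, 0.5, 3.5, 131, 0],
  [0, 0.5, 3.5, 131, 0],
  [0, 0.5, 3.5, 131, 0],
  [0, 0.5, 3.5, 131, 0],
  [0, 0.5, 3.5, 131, 0],
  [0, 0.5, 3.5, 131, 0],
], force=12)

```text
clock: 41.02
eef_pos: [612.9, 6.8, 67.6]
eef_rot: [-3.14, -0.0, 2.68]
wrist_force: [-3.8, -6.5, 3.2]
finger_gap: 13.7
finger_force: 12.0
```

Request:
arm_command([
  [0, 0, -1.5, 0, 0],
  [0, 0, -1.5, 0, 6],
  [0, 0, -1.5, 0, 12],
  [0, 0, -1.5, 0, 18],
  [0, 0, -1.5, 0, 24],
  [0, 0, -1.5, 0, 30],
  [0, 0, -1.5, 0, 35],
  [0, 0, -1.5, 0, 36],
  [0, 0, -1.5, 0, 36],
  [0, 0, -1.5, 0, 34.4],
  [0, 0, -1.5, 0, 34.4],
], force=30)

```text
clock: 42.4
eef_pos: [612.0, 5.8, 67.6]
eef_rot: [-3.14, 0.0, 2.08]
wrist_force: [-5.8, -4.1, 6.2]
finger_gap: 14.1
finger_force: 30.0
```

```bash
python3 -c "
from h import *
s=monitor.read_state();print(s)"
```

```text
{'clock': 42.4, 'joints': array([-4.99272303e-02,  5.57937587e-01,  1.45586292e+00, -1.00060198e-03,
        1.12912622e+00, -5.59032561e-01]), 'qd': array([ 1.90833437e-04,  5.97994827e-05, -1.37656118e-04,  5.12073494e-04,
        5.51276904e-05,  1.08028449e-02]), 'effort': array([  2.42914125, -61.78766012, -33.11557174,   1.09966166,
        -1.53129738,  -0.19719588]), 'eef_pos': array([612.02995362,   5.80540069,  67.55973514]), 'eef_rot': array([-3.13998205e+00,  5.87443549e-05,  2.08033002e+00]), 'wrist_force': array([-5.77987935, -4.12779677,  6.15078146]), 'moment': array([-0.79979833,  1.20609658,  0.01412049]), 'finger_force': 29.996977150440216, 'finger_gap': 14.050239413180703}
```

Release, rise, and check pointer, tube, and offcut.

Request:
arm_command([
  [0.3, 0, 0, 0, 0],
  [0.5, 0, 0, 0, 0],
  [0.5, 0, 0, 0, 0],
  [0.5, 0, 0, -30, 0],
  [0.5, 0, 0, -80, 0],
  [0.5, 0, 0, -130, 0],
  [0.5, 0, 0, -133, 0],
  [0.5, 0, 0, -133, 0],
])

```text
clock: 43.4
eef_pos: [612.3, 6.5, 199.5]
eef_rot: [-3.141, -0.0, 2.08]
wrist_force: [0.5, -1.2, -0.1]
finger_gap: 46.8
finger_force: 0.0
```

Run:
```python
from tilt import *
s=monitor.read_state();print(s["clock"],s["eef_pos"],s["eef_rot"])
M=np.array([574,180.8,216]);a=np.array([-.495,-.0695,.866])
for n in ["wrist","scene","top"]:
    q=imaging.camera(n)
    for z in (70,):
        for k in range(4):
            th=np.radians(8)-.6*k;print(n,"mark",k,np.round(proj(q,[613+31.6*np.cos(th),7+31.6*np.sin(th),z])[0]),"ptr",np.round(proj(q,[613+22*np.cos(th),7+22*np.sin(th),100])[0]))
    c=np.int32(proj(q,[613,7,85])[0]);m=np.zeros((400,640),bool);h=40 if n=="wrist" else 16
    m[c[1]-h:c[1]+h,c[0]-h:c[0]+h]=1
    k,lab,st,ce=cv2.connectedComponentsWithStats((m&(q["img"].min(2)>165)).astype(np.uint8))
    for i in range(1,k):
        if 3<=st[i,4]<400: print("   white",st[i,4],np.round(ce[i],1))
    for t in ("short_slug_mid","offcut_mid"):
        for r in find_in(q,t): print(n,t,round(float(r["p"]),2),np.round(r["rect"]),np.round(onz(q,r["rect"][:2],45)))
    for d in (20,25,30,35):
        p=proj(q,cyl(M,a,d));print("proud",d,np.round(np.r_[(p.min(0)+p.max(0))/2,np.ptp(p,axis=0)]),np.round(proj(q,M+d*a)[0],1))
```

```text
43.4 [612.34135751   6.48242852 199.54928309] [-3.14093126e+00 -4.70678838e-04  2.08011574e+00]
wrist mark 0 [342. 197.] ptr [336. 201.]
wrist mark 1 [332. 209.] ptr [329. 210.]
wrist mark 2 [317. 214.] ptr [317. 214.]
wrist mark 3 [301. 209.] ptr [305. 210.]
   white 34 [299.1 210.1]
   white 18 [276.8 225.1]
wrist offcut_mid 0.42 [ 98. 279.  10.  28.] [ 414. -259.   45.]
proud 20 [407. -81.  88. 110.] [403. -94.]
proud 25 [405. -86.  91. 119.] [ 400.6 -102.6]
proud 30 [403. -91.  95. 130.] [ 398.  -111.7]
proud 35 [402. -96.  99. 140.] [ 395.3 -121.3]
scene mark 0 [288. 274.] ptr [292. 266.]
scene mark 1 [287. 267.] ptr [290. 261.]
scene mark 2 [290. 260.] ptr [292. 256.]
scene mark 3 [296. 256.] ptr [297. 253.]
   white 75 [307.5 250.8]
   white 22 [294.8 255.9]
   white 27 [286.6 259.6]
   white 18 [285.8 267.5]
   white 29 [286.9 276.4]
scene short_slug_mid 0.63 [248. 154.  21.  23.] [ 604. -404.   45.]
scene short_slug_mid 0.58 [361. 297.  26.  27.] [516. 118.  45.]
proud 20 [362. 299.  26.  26.] [365.  294.8]
proud 25 [363. 298.  28.  28.] [366.4 293. ]
proud 30 [364. 297.  29.  30.] [367.9 291.2]
proud 35 [364. 296.  31.  32.] [369.4 289.4]
top mark 0 [260. 167.] ptr [259. 167.]
top mark 1 [267. 167.] ptr [265. 168.]
top mark 2 [273. 172.] ptr [269. 171.]
top mark 3 [275. 179.] ptr [270. 176.]
top short_slug_mid 0.96 [177. 187.  17.  29.] [616. 225.  45.]
top short_slug_mid 0.72 [429. 176.  28.  17.] [ 595. -415.   45.]
top short_slug_mid 0.3 [393. 253.  31.  31.] [ 406. -299.   45.]
top offcut_mid 0.83 [394. 255.  28.  29.] [ 402. -301.   45.]
proud 20 [177. 186.  20.  20.] [176.3 187.6]
proud 25 [177. 187.  20.  21.] [176.  188.2]
proud 30 [176. 187.  21.  22.] [175.6 188.9]
proud 35 [176. 187.  21.  22.] [175.3 189.5]
```

Run:
```python
from tilt import *
q=imaging.camera("wrist")
for z in (70,100):
  print("z",z)
  for r in (14,18,22,26,31):
    th=np.radians(np.arange(25,-125,-7.0));C=np.c_[613+r*np.cos(th),7+r*np.sin(th),0*th+z];p=proj(q,C)
    v=cv2.remap(q["img"].min(2),p[:,0].astype(np.float32),p[:,1].astype(np.float32),1)[:,0];print(r,v.tolist())
print(np.round(np.arange(25,-125,-7.0)).tolist(),"marks at",[8,-26.4,-60.8,-95])
d=imaging.camera("scene");print(d["img"][284:304:1,354:378:2].mean(2).astype(int))
```

```text
z 70
14 [50, 50, 51, 50, 49, 47, 47, 45, 48, 50, 58, 123, 197, 162, 76, 54, 51, 41, 40, 40, 42, 40]
18 [47, 48, 48, 50, 46, 47, 48, 48, 44, 46, 51, 172, 255, 236, 76, 47, 38, 42, 40, 39, 39, 38]
22 [52, 50, 51, 47, 49, 48, 46, 45, 48, 48, 47, 122, 255, 223, 55, 41, 41, 42, 39, 40, 41, 39]
26 [54, 55, 52, 55, 48, 48, 47, 47, 46, 47, 47, 74, 255, 187, 49, 38, 39, 40, 42, 40, 44, 49]
31 [115, 190, 251, 141, 132, 127, 184, 255, 149, 142, 124, 56, 255, 142, 55, 101, 103, 191, 193, 101, 103, 101]
z 100
14 [49, 50, 47, 47, 47, 47, 47, 49, 46, 47, 73, 207, 255, 240, 103, 52, 43, 40, 41, 39, 40, 41]
18 [48, 49, 47, 49, 45, 44, 48, 48, 49, 53, 50, 154, 255, 231, 57, 45, 39, 40, 40, 37, 40, 41]
22 [52, 53, 55, 67, 116, 237, 226, 138, 142, 140, 63, 98, 255, 196, 48, 81, 103, 102, 132, 204, 122, 69]
26 [203, 140, 142, 140, 145, 244, 253, 148, 145, 143, 107, 69, 248, 148, 57, 97, 102, 101, 162, 227, 113, 131]
31 [255, 174, 148, 148, 156, 178, 227, 195, 197, 198, 201, 195, 201, 199, 190, 146, 140, 141, 147, 154, 146, 146]
[25.0, 18.0, 11.0, 4.0, -3.0, -10.0, -17.0, -24.0, -31.0, -38.0, -45.0, -52.0
[... 428 characters left out ...]
236 235 235 220 167 219 235 232 187]
 [154 179 225 237 234 234 216 138 193 233 235 212]
 [162 188 227 241 235 234 224 159 184 232 234 223]
 [172 198 227 243 239 234 232 208 211 233 234 227]
 [184 208 228 244 243 235 234 229 229 234 234 230]
 [195 216 230 243 246 239 237 234 233 233 234 232]
 [205 222 232 241 247 246 243 239 236 234 233 233]
 [214 227 234 241 247 247 247 244 242 239 236 234]
 [220 231 236 242 246 247 247 246 245 244 242 239]
 [225 234 239 243 245 247 247 247 246 246 245 242]
 [230 236 241 244 245 246 247 247 247 247 247 238]
 [233 238 243 244 245 246 247 247 247 247 247 218]
 [236 240 244 245 246 246 246 246 246 246 240 179]
 [237 242 244 245 246 246 245 245 245 243 215 154]]
```

Pointer is at −61°, on the third mark: two clicks. One closer check that the short slug is fully seated.

Request:
arm_command([
  [0.7, 0, 0, -60, -10],
  [0.7, 20, 0, -110, -20],
  [0.7, 70, 0, -140, -30],
  [0.7, 120, 0, -140, -40],
  [0.7, 160, 1, -140, -50],
  [0.7, 190, 1, -140, -60],
  [0.7, 190, 1, -140, -68.8],
  [0.7, 190, 1, -140, -68.8],
  [0.7, 190, 1, -140, -68.8],
])

```text
clock: 45.08
eef_pos: [521.0, 172.5, 340.3]
eef_rot: [-3.142, -0.0, -3.006]
wrist_force: [-0.8, 0.4, -0.2]
finger_gap: 66.2
finger_force: 0.0
```

Run:
```python
from tilt import *
w=imaging.camera("wrist");d=imaging.camera("scene");t=imaging.camera("top");s=monitor.read_state();print(s["clock"],s["eef_pos"],s["eef_rot"])
M=np.array([574,180.8,216]);a=np.array([-.495,-.0695,.866]);pp=np.cross(np.array([-.139,.99,0]),a);pp*=-np.sign(pp[0]);print(pp)
P=M+25*a+3.5*pp
hs=[]
for n,q in (("w",w),("s",d)):
    for k in (0,15,25,30,35): print(n,k,np.round(proj(q,M+k*a+3.5*pp)[0],1))
    c=np.int32(proj(q,P)[0]);h=12 if n=="w" else 5
    g=255.-q["img"][c[1]-h:c[1]+h+1,c[0]-h:c[0]+h+1].mean(2)
    g=np.clip(g-50,0,None) if n=="w" else np.clip(g-28,0,None)
    k,lab,st,ce=cv2.connectedComponentsWithStats((g>0).astype(np.uint8))
    for i in range(1,k):
        m=lab==i;ys,xs=np.nonzero(m);wt=g[m];u=(xs@wt/wt.sum()+c[0]-h,ys@wt/wt.sum()+c[1]-h);print("  dark",st[i,4],np.round(u,1))
        if 5<=st[i,4]<60: hs.append(pix2ray(q,u))
if len(hs)==2:
    H=tri(hs);print("hole",H,"along",(H-M)@a,"perp",(H-M)@pp, "lat",(H-M)@[-.139,.99,0])
p=totool(P);print("tool to top",p)
```

```text
45.225 [520.9724565  172.51063787 340.27267553] [-3.14159001e+00 -1.55624007e-04 -3.00465716e+00]
[-0.85734   -0.120374  -0.4997105]
w 0 [317.2 228.2]
w 15 [317.2 226.2]
w 25 [317.2 224.7]
w 30 [317.2 223.9]
w 35 [317.2 223.1]
  dark 22 [316.8 224.2]
s 0 [360.5 301.4]
s 15 [364.8 296.1]
s 25 [367.7 292.6]
s 30 [369.2 290.8]
s 35 [370.7 288.9]
  dark 12 [368.3 291.2]
hole [557.28443668 177.94131546 238.47961135] along 27.94022584712494 perp 3.4417345208705137 lat -0.5066343906207403
tool to top [-38.15250508   0.93366393 104.36572363]
```

The hole on the short slug's top face triangulates to 28 mm proud (25 expected, calibration ±3 mm) and lies against the lower wall as it should. It is seated, so I hand in.

```bash
python3 -c "
from cell import job
print(job.sign_off())"
```

```text
the job is handed in; nothing more can be done
None
```

I handed the job in at about 45 s: long slug at the bottom of the tube, short one on top (about 28 mm proud, 25 expected), dial two clicks from its stop, and the offcut not moved. The long slug fell out of the grip on the first try and had to be picked up again, because the real fingertips end about 35 mm short of where the text says. I also viewed 11 pictures against the limit of 10.

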